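Sort sample holders and tip the passed ones into the analyser's feed channel

TASK

Sort the sample holders in the blue delivery tray: stand every red-tagged one upright in a nest of its own in the red reject box, and set the green-tagged ones, in one load or more, on the analyser's white tip tray while it is down. Raise the loaded tray by its blue handle so that the green ones slide along the guide rails in single file into the feed channel, all the way in, and lower the tray back to rest. No red-tagged holder may go into the channel, and leave the other things on the bench where they are.

Things in the scene. Friction and masses are not known exactly. Their poses are not given: they have to be found in the camera images.
- feeder: the analyser's feeder, fixed to the bench: tip tray (robot's side), and beyond it the sloping feed channel. Origin on the bench under the tray; x axis points along the travel, away from the robot, y to its left, z up; its coordinates are used below. Tray hinge axis: the line x = 100 mm, z = 88 mm, parallel to y. A holder is in the channel once its origin is past x = 127 mm; there it slides on to the end.
- tray_floor (a point): on the tip tray's white floor, 135 mm behind the hinge, midway across. Floor: x = -107 to +100 mm, y = -48 to +48 mm (feeder frame), walls 20 mm high; room for four holders in zigzag. At rest it leans 0.05 rad backwards (88 mm above the bench at the hinge, 78 mm at the back), so holders stay. Straight rail along y = +48; oblique rail from (x 34, y -48) to (x 99, y -15).
- tray_outlet (a point): centre of the tray's outlet and the channel's mouth, on the floor at the hinge: x = 100, y = +16.5, z = 88 mm (feeder frame), 63 mm wide. From there the channel runs 262 mm straight on to its end stop, falling at 0.244 rad, 63 mm wide between walls 24 mm high; from 50 mm onwards dark lips cover the discs' edges, leaving a 38 mm slot for the knobs, so holders can enter only from the tray.
- tray (a joint): angle of the tip tray, rad: 0 at rest (leaning 0.05 rad backwards), up to 0.60 as the handle end is raised. It sinks back to 0 by its own weight, damped, when let go. Raising it loaded takes up to about 8 N at the handle. Holders start to slide at 0.13 to 0.2; at 0.40 to 0.50 they run out within a few seconds.
- tray_handle (a point): middle of the tray's blue handle: a round bar 12 mm thick, 90 mm long, parallel to the feeder's y axis, free in the air 39 mm (clear gap) behind the tray's rear wall and above its top edge. Its axis lies 258 mm behind the hinge axis, 42 mm above the plane of the tray's floor, y = 0 (feeder frame), and swings about the hinge axis with the tray.
- delivery: blue delivery tray, fixed, 250 x 170 mm outside, floor 4 mm thick, walls 4 mm thick and 13 mm high; origin under its centre, x along its long side.
- reject: red reject box, fixed, 165 x 85 mm outside, walls and the divider 5 mm thick and 24 mm high, floor 5 mm; two square nests of 75 mm in a row along its x axis, for one holder each. Origin under its centre.
- reject_nest1 (a point): centre of the floor of one reject nest, 5 mm above the bench, 40 mm from the middle of the box towards its -x end
- reject_nest2 (a point): centre of the floor of the other reject nest, 40 mm from the middle of the box towards its +x end
- green1: green-tagged (passed) sample holder: slippery white base disc 56 mm across and 14 mm thick, with upright aluminium knob 26 mm thick rising from it to 60 mm above the underside; the collar on the disc, the upper 12 mm and the top of the knob are green; 120 g. Origin: centre of the underside, z up. Starts standing in the blue delivery tray. May be absent.
- green2: green-tagged (passed) sample holder: slippery white base disc 56 mm across and 14 mm thick, with upright aluminium knob 26 mm thick rising from it to 60 mm above the underside; the collar on the disc, the upper 12 mm and the top of the knob are green; 120 g. Origin: centre of the underside, z up. Starts standing in the blue delivery tray. May be absent.
- green3: green-tagged (passed) sample holder: slippery white base disc 56 mm across and 14 mm thick, with upright aluminium knob 26 mm thick rising from it to 60 mm above the underside; the collar on the disc, the upper 12 mm and the top of the knob are green; 120 g. Origin: centre of the underside, z up. Starts standing in the blue delivery tray. May be absent.
- green4: green-tagged (passed) sample holder: slippery white base disc 56 mm across and 14 mm thick, with upright aluminium knob 26 mm thick rising from it to 60 mm above the underside; the collar on the disc, the upper 12 mm and the top of the knob are green; 120 g. Origin: centre of the underside, z up. Starts standing in the blue delivery tray. May be absent.
- red1: red-tagged (rejected) sample holder: slippery white base disc 56 mm across and 14 mm thick, with upright aluminium knob 26 mm thick rising from it to 60 mm above the underside; the collar on the disc, the upper 12 mm and the top of the knob are red; 120 g. Origin: centre of the underside, z up. Starts standing in the blue delivery tray. May be absent.
- red2: red-tagged (rejected) sample holder: slippery white base disc 56 mm across and 14 mm thick, with upright aluminium knob 26 mm thick rising from it to 60 mm above the underside; the collar on the disc, the upper 12 mm and the top of the knob are red; 120 g. Origin: centre of the underside, z up. Starts standing in the blue delivery tray. May be absent.
- amber_bottle: bystander: amber bottle, 68 mm across, 150 mm tall; origin under its centre
- clear_bottle: bystander: clear bottle with blue cap, 72 mm across, 140 mm tall; origin under its centre
- jar: bystander: white jar, 60 mm across, 70 mm tall; origin under its centre
- dish: bystander: glass dish, 90 mm across, 16 mm high; origin under its centre
- timer: bystander: grey bench timer 70 x 60 x 22 mm; origin under its centre
- pipette: bystander: white pipette lying flat, 230 mm long along its x axis, 26 mm wide, 22 mm high; origin on the bench near its middle

How it is judged (in metres and radians):
On the way, in this order (a step that is already met when the one before it is completed fails the run):
1. every green-tagged holder is on the feeder (tray or channel), with the tray down (x of green1 in the frame of feeder between -0.11 and 0.37 m and y of green1 in the frame of feeder between -0.06 and 0.06 m and z of green1 in the frame of feeder between 0 and 0.105 m and x of green2 in the frame of feeder between -0.11 and 0.37 m and y of green2 in the frame of feeder between -0.06 and 0.06 m and z of green2 in the frame of feeder between 0 and 0.105 m and x of green3 in the frame of feeder between -0.11 and 0.37 m and y of green3 in the frame of feeder between -0.06 and 0.06 m and z of green3 in the frame of feeder between 0 and 0.105 m and x of green4 in the frame of feeder between -0.11 and 0.37 m and y of green4 in the frame of feeder between -0.06 and 0.06 m and z of green4 in the frame of feeder between 0 and 0.105 m and value of joint tray below 0.06 rad), for 0.3 s.
2. the tray is raised by at least 0.25 rad (value of joint tray above 0.25 rad), for 0.1 s.
At the end, for the whole second after the job is handed in: every green-tagged holder lies wholly in the feed channel (its origin at least 27 mm past the hinge line), every red-tagged one stands upright (within 7 degrees) on the floor of a reject nest within 18 mm of its centre, the tray is back down (below 0.04 rad), and all holders are at rest (x of each of green1, green2, green3, green4 in the frame of feeder above 0.127 m and y of green1 in the frame of feeder between -0.004 and 0.037 m and z of green1 in the frame of feeder between 0 and 0.088 m and y of green2 in the frame of feeder between -0.004 and 0.037 m and z of green2 in the frame of feeder between 0 and 0.088 m and y of green3 in the frame of feeder between -0.004 and 0.037 m and z of green3 in the frame of feeder between 0 and 0.088 m and y of green4 in the frame of feeder between -0.004 and 0.037 m and z of green4 in the frame of feeder between 0 and 0.088 m and ((horizontal distance between red1 and reject_nest1 below 0.018 m and z of red1 in the frame of reject_nest1 between -0.005 and 0.006 m) or (horizontal distance between red1 and reject_nest2 below 0.018 m and z of red1 in the frame of reject_nest2 between -0.005 and 0.006 m)) and angle between each of red1, red2's own z axis and vertical below 0.12 rad and ((horizontal distance between red2 and reject_nest1 below 0.018 m and z of red2 in the frame of reject_nest1 between -0.005 and 0.006 m) or (horizontal distance between red2 and reject_nest2 below 0.018 m and z of red2 in the frame of reject_nest2 between -0.005 and 0.006 m)) and linear speed of each of green1, green2, green3, green4, red1, red2 below 0.02 m/s and value of joint tray below 0.04 rad); the robot touches nothing.
It fails at once if a red-tagged holder enters the feed channel ((x of red1 in the frame of feeder above 0.127 m and y of red1 in the frame of feeder between -0.02 and 0.055 m and z of red1 in the frame of feeder between 0 and 0.1 m) or (x of red2 in the frame of feeder above 0.127 m and y of red2 in the frame of feeder between -0.02 and 0.055 m and z of red2 in the frame of feeder between 0 and 0.1 m)).
It fails at once if a bystander is moved by more than 40 mm (distance of any of amber_bottle, clear_bottle, jar, dish, timer, pipette from where it was at the start of the episode above 0.04 m).
Of green1, green2, green3, green4 only 3 to 4 are there at a start; the rules pass over those that are not, and their reading is None.
Of red1, red2 only 1 to 2 are there at a start; the rules pass over those that are not, and their reading is None.
At some moment in a run one of green1, green2, green3, green4, red1, red2 may be knocked a few centimetres aside while the robot is not near it.
Once in a run the grip may slacken for a moment while it holds something.
It also fails if it takes over 210 s, if anything falls off the work surface, if the arm or the gripper's body presses on something with over 40 N, if the wrist force passes 120 N, or if a joint passes its speed limit or range.

ROBOT

A 6-joint arm with a two-finger parallel gripper is mounted at the origin on the work surface. World frame = base frame: x ahead of the robot, y to its left, z up, the work surface at z = 0. Lengths are in mm, angles in rad, forces in N, time in s.
With the tool pointing down it reaches from about 325 to 775 mm from the base axis. Payload 5.5 kg.
Tool frame: the origin (TCP) lies midway between the tips of the shut fingers; the grasp point (between the pads) lies 19 mm behind it; z points along the fingers, y is the line along which they close (so a half turn about z gives the same grasp; the last joint's range is limited). The gripper opens to 85 mm and grips with 20 to 120 N. Pads are 22 mm wide; open, the fingers measure 114 mm over their backs; the gripper's body (76 mm by 85 mm) begins 54 mm behind the grasp point. The pads swing forward as they close: fully open they stand 13 mm farther back than shut.
Start: joints at [-1.36, 0.091, 1.231, -0, 1.82, -0.057], TCP at [158.765, -578.627, 194.075] pointing down, gripper open.
Joint ranges: [-2.87, 2.87], [-0.86, 2.18], [0.17, 2.46], [-1.51, 4.65], [0.06, 2.69], [-2.65, 2.65]. Speed limits (rad/s): [2.57, 2.57, 3.01, 3.14, 3.14, 3.14].

INTERFACE

Orientations are given as a unit quaternion [w, x, y, z].
In Python, from bench import ctrl gives the robot as it stands.
- The arm moves only by the tool carry_out, never from a script. Its argument "steps" is a list of rows, each an object of numbers: "tx", "ty", "tz": the shift along the tool's x, y, z in mm; "rx", "ry", "rz": the turn, a rotation vector about the tool's x, y, z in rad; "jaw": the opening, from 0 (shut) to 1 (fully open). In form: [{"tx": .., "ty": .., "tz": .., "rx": .., "ry": .., "rz": .., "jaw": ..}, ...]. A call has 1 to 12 rows; each row is the pose to reach, as a shift and turn from the pose commanded when the call began, along the tool's axes at that moment; what a row does not reach only later rows make up. A row lasts 1/10 s, in which the tool goes at most 50 mm and 8.59 degrees, less where a joint would pass 70% of its speed; a pose out of reach is approached as far as the arm can. A call with a gripper value outside its range is refused whole. The fingers move at their own pace and stop on an object; the grip force is fixed at half the most. Time passes only in rows, so rows that repeat a pose let the fingers close. It gives the time, the measured TCP pose, the force and the opening at its end, in the units of the state.
- ctrl.read_state(): the state, without advancing time (a new reading comes with each control period).
- ctrl.grab_frame(name): name is "side" or "top"; returns the picture (400x640x3 uint8, red, green, blue); there is no depth.
- ctrl.calibration(name): a dict with "camera_matrix" (3x3 intrinsics, pixels), "R" (3x3) and "t" (3): a world point X has camera coordinates R X + t. Camera axes: x right, y down, z forward; pixel columns grow to the right and rows downward; lengths in mm; the calibration is good to about 2 mm. A picture is of the moment at which its call begins. calibration takes no time and is no camera call.
- ctrl.sign_off(): hands the job in, once; it reports no verdict.
Trained networks look in the newest picture that a camera, given by its name, has taken for a name from the list of things; names that differ only in an ending like _2 or _b are one class to them, and where a whole thing is asked for, a point or a joint stands for the part that bears it (a point fixed in the world has none). Each returns a list of dicts, best first, with "p" (0 to 1); they miss things now and then, are a little off and sometimes report something else, mostly with a low value. They report only what shows in the picture. A call takes as long as a camera call.
- ctrl.find_in(camera, label): "xyz" ([x, y, z] in mm, in world coordinates, good to about 4 mm: the middle of the surface that is visible of it).
- ctrl.spot_point(camera, label): "xyz" ([x, y, z] in mm, in world coordinates, good to about 4 mm: a listed point, or the origin of a listed thing).
The state is a dict: "time_s": time; "q": joint angles; "qd": joint speeds; "joint_efforts": joint torques, N m; "ee_pos": TCP position; "tool_rot": TCP orientation; "ft_force": force on the tool from outside, world axes, zero at the start; "ft_torque": the same for the moment, N m; "grip_width": opening from 0.0 (shut) to 1.0 (fully open).
Only numpy, scipy, OpenCV 4.12 (cv2) and the standard library are available. Lean on these libraries where they do the work, as an engineer would, in place of code of your own. Each camera call takes 0.05 s, during which the arm holds its last target. There are 200 camera calls.

## Working session

There is one attempt and no reset: what is moved stays moved. The work goes in short steps, Python scripts to look and compute and a tool call to move; the robot and the scene stay as the last step left them, time stands still between calls to the robot, and variables do not carry over. Pictures are saved under pics/ and viewed, on a budget of 14 in all, crops included, one or two more only if the job needs it, and the job is handed in when it is done.

Besides the shell and the picture viewer there is one more tool, called after "Call:" as name(argument=value, ...), one argument or row to a line, values as JSON. carry_out: Moves the arm, as the interface text tells. Its arguments: {"type":"object","properties":{"steps":{"type":"array","items":{"type":"object","properties":{"tx":{"type":"number"},"ty":{"type":"number"},"tz":{"type":"number"},"rx":{"type":"number"},"ry":{"type":"number"},"rz":{"type":"number"},"jaw":{"type":"number"}}}}},"required":["steps"]}

```bash
mkdir -p pics; ls; python3 - <<'E'
from bench import ctrl
import cv2,numpy as np
s=ctrl.read_state();print(s)
for n in ["top","side"]:
    f=ctrl.grab_frame(n);cv2.imwrite(f"pics/{n}0.png",f[:,:,::-1])
    c=ctrl.calibration(n);print(n,c)
def pr(cam,l,fn=ctrl.spot_point):
    print(cam,l,[(np.round(d["xyz"]).tolist(),round(d["p"],2)) for d in fn(cam,l)])
for l in ["green1","red1","feeder","tray_floor","tray_outlet","tray_handle","delivery","reject_nest1","reject_nest2"]: pr("top",l)
for l in ["green1","red1","feeder","tray_handle","tray_outlet"]: pr("side",l)
E
```

```text
pics
{'time_s': 0.0, 'q': array([-1.35968855e+00,  9.18456931e-02,  1.23191539e+00, -7.24025536e-08,
        1.81980229e+00, -5.67257856e-02]), 'qd': array([ 2.11403871e-05, -6.08042632e-04, -7.49709830e-04,  7.98387787e-04,
       -5.79353622e-04, -3.63170486e-04]), 'joint_efforts': array([ 1.89526640e-03, -4.58723974e+01, -4.18025494e+01,  2.15763898e-04,
        1.15828970e-02, -4.73724057e-06]), 'ee_pos': array([ 158.69212064, -578.25344983,  192.94217089]), 'tool_rot': array([-9.82423584e-04,  9.91046061e-01,  1.33516796e-01, -7.60204308e-05]), 'ft_force': array([-0.23133989, -0.31633348, -0.2854774 ]), 'ft_torque': array([-0.02200294, -0.00476228, -0.00643309]), 'grip_width': 0.9970963342443663}
top {'camera_matrix': array([[459.93726496,   0.        , 325.35106903],
       [  0.        , 459.93726496, 194.39913526],
       [  0.        ,   0.        ,   1.        ]]), 'R': array([[ 0.02437118, -0.99958668, -0.01524812],
       [-0.9973266 , -0.02325936, -0.06927232],
       [ 0.06888902,  0.01689561, -0.99748125]]), 't': array([  16.08656913,  514.36193436, 1097.72844032])}
si
[... 745 characters left out ...]
tray_handle [([450.0, -26.0, 122.0], 0.88)]
top delivery [([514.0, 302.0, -3.0], 0.57)]
top reject_nest1 [([464.0, -300.0, 6.0], 0.94), ([546.0, -306.0, 3.0], 0.92), ([505.0, -299.0, -0.0], 0.61), ([518.0, 300.0, -1.0], 0.54)]
top reject_nest2 [([464.0, -300.0, 6.0], 0.94), ([546.0, -306.0, 3.0], 0.92), ([505.0, -299.0, -0.0], 0.61), ([518.0, 300.0, -1.0], 0.54)]
side green1 [([599.0, 336.0, 7.0], 0.72), ([434.0, 347.0, 2.0], 0.66), ([521.0, 255.0, 4.0], 0.61)]
side red1 [([599.0, 254.0, 8.0], 0.95), ([511.0, 341.0, 5.0], 0.92), ([600.0, 335.0, 5.0], 0.62)]
side feeder [([604.0, 5.0, -1.0], 0.84)]
side tray_handle [([446.0, -23.0, 116.0], 0.71)]
side tray_outlet [([699.0, 41.0, 88.0], 0.75)]
```

View pics/top0.png

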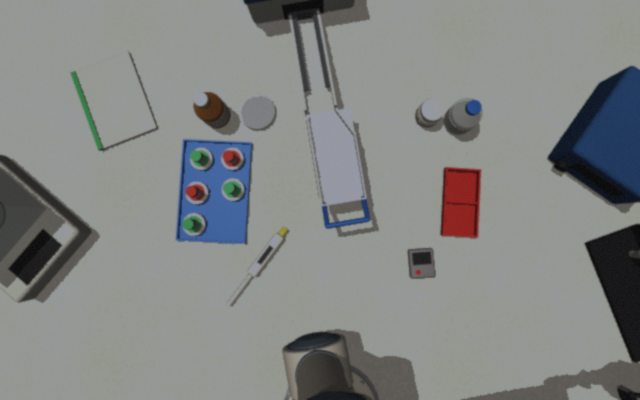

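View pics/side0.png

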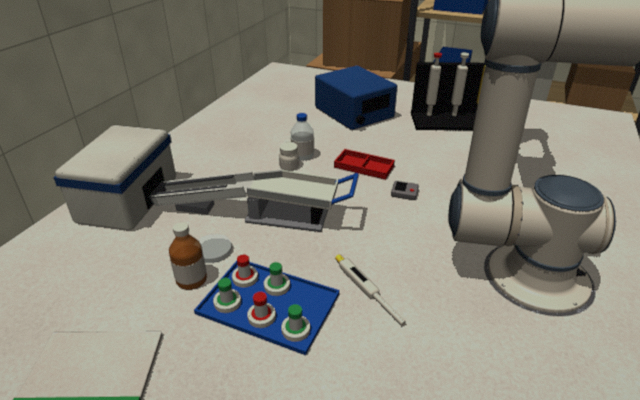

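The top view shows three greens at px (200,158), (232,188) and (193,225), and two reds at (232,158) and (195,191). The feeder is in the middle, with its handle bar near (347,222), and the reject box is near (461,202). The side view agrees. Next I overlay the estimated geometry on the top picture to check it.

```bash
cat > h.py <<'E'
from bench import ctrl
import cv2, numpy as np
from scipy.spatial.transform import Rotation as Rn
FO=np.array([603.5,4.,0]); FYAW=0.178
def proj(cam,P):
    c=ctrl.calibration(cam); P=np.atleast_2d(P).astype(float)
    return cv2.projectPoints(P,cv2.Rodrigues(c["R"])[0],c["t"],c["camera_matrix"],None)[0][:,0]
def fw(x,y,z=0,o=None,yaw=None):
    o=FO if o is None else o; yaw=FYAW if yaw is None else yaw
    return o+Rn.from_euler('z',yaw).apply([x,y,z])
def tf(x,y,h=0,a=0.0):   # tray-plane point (rest x measured along floor from hinge), height h over floor
    s=x-100; t=-0.05+a   # tilt: back end lower at rest
    return fw(100+s*np.cos(t)-h*np.sin(t)*-1*-1, y, 88-s*np.sin(t)*1+h*np.cos(t)) if False else fw(100+s*np.cos(.05-a)-h*np.sin(.05-a),y,88+s*np.sin(.05-a)+h*np.cos(.05-a))
def grab(cam): return ctrl.grab_frame(cam)
def save(cam,name,crop=None,k=1,draw=None):
    f=grab(cam)[:,:,::-1].copy()
    if k>1: f=cv2.resize(f,None,fx=k,fy=k,interpolation=cv2.INTER_CUBIC)
    for P,col in draw or []: cv2.polylines(f,[np.round(proj(cam,P)*k*8+(k-1)*4).astype(int).reshape(-1,1,2)],True,col,1,cv2.LINE_AA,3)
    if crop: f=f[crop[1]*k:crop[3]*k,crop[0]*k:crop[2]*k]
    cv2.imwrite("pics/"+name,f)
def see(labels,cams=("top","side"),fn="spot_point",fresh=True):
    for cam in cams:
        if fresh: grab(cam)
        for l in labels: print(cam,l,[(np.round(d["xyz"]).astype(int).tolist(),round(d["p"],2)) for d in getattr(ctrl,fn)(cam,l)])
def state():
    s=ctrl.read_state(); w,x,y,z=s["tool_rot"]; R=Rn.from_quat([x,y,z,w]).as_matrix()
    print("t %.1f"%s["time_s"],"tcp",np.round(s["ee_pos"],1),"yaw %.3f"%np.arctan2(R[1,0],R[0,0]),"tilt",np.round(R[:,2],3),"F",np.round(s["ft_force"],1),"grip %.2f"%s["grip_width"],"q",np.round(s["q"],2))
    return s,R
def go(xyz,yaw=None,R=None):
    """print tool-frame shift to reach world TCP xyz with yaw, pointing down"""
    s,R=state() if R is None else (ctrl.read_state(),R)
    d=R.T@(np.array(xyz)-s["ee_pos"])
    out="  -> t %s"%np.round(d,1)
    if yaw is not None:
        best=min((yaw,yaw+np.pi,yaw-np.pi),key=lambda a:abs((Rn.from_matrix(R).inv()*Rn.from_euler('zx',[a,np.pi])).magnitude()))
        out+=" r %s"%np.round((Rn.from_matrix(R).inv()*Rn.from_euler('zx',[best,np.pi])).as_rotvec(),3)
    print(xyz,out)
E
python3 - <<'E'
from h import *
T=np.linspace(0,2*np.pi,24,endpoint=False)
circ=lambda p,r,z:[[p[0]+r*np.cos(t),p[1]+r*np.sin(t),z] for t in T]
D=[([tf(-107,-48),tf(-107,48),tf(100,48),tf(100,-15),tf(34,-48)],(0,0,255)),
([tf(-158,-45,42),tf(-158,45,42)],(0,255,255)),
([fw(100,-15,88),fw(100,48,88),fw(354,48,25),fw(354,-15,25)],(0,255,0))]
for p in [(597,335.5),(435.5,347.5),(520.5,255),(597.5,255),(510,341.5)]: D+=[(circ(p,13,64),(255,255,0)),(circ(p,28,18),(255,0,255))]
for p in [(464,-300),(546,-304)]: D+=[(circ(p,37.5,5),(0,255,255))]
save("top","ov1.png",(170,0,490,260),2,D)
E
```

```text
(no output)
```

View pics/ov1.png

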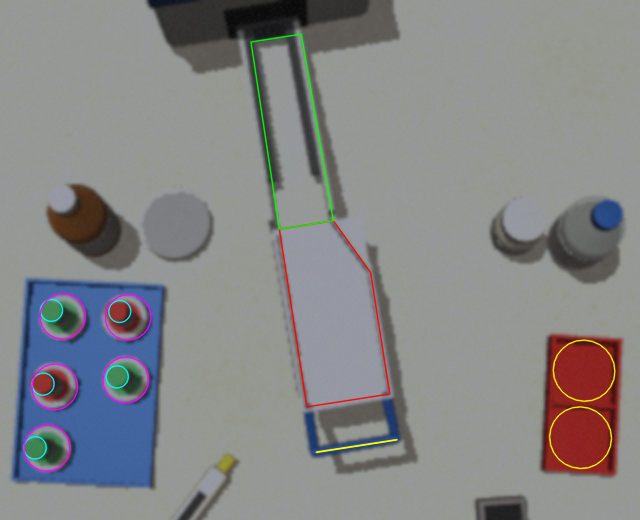

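```bash
python3 - <<'E'
from h import *
go([597.5,255,230],0.18)
E
```

```text
t 0.8 tcp [ 158.8 -578.6  194.1] yaw 0.268 tilt [-0.  0. -1.] F [ 0.5 -0.2  0.6] grip 1.00 q [-1.36  0.09  1.23 -0.    1.82 -0.06]
[597.5, 255, 230]   -> t [ 643.7 -687.8  -35.9] r [-0.     0.     0.448]
```

```bash
sed -i "s/from_euler('zx'/from_euler('ZX'/g" h.py; python3 -c "
from h import *
go([597.5,255,230],0.18)"
```

```text
t 0.8 tcp [ 158.8 -578.6  194.1] yaw 0.268 tilt [-0.  0. -1.] F [ 0.5 -0.2  0.6] grip 1.00 q [-1.36  0.09  1.23 -0.    1.82 -0.06]
[597.5, 255, 230]   -> t [ 643.7 -687.8  -35.9] r [-0.     0.     0.088]
```

Call:
carry_out(
  steps=[
    {"tx": 22, "ty": -23, "tz": -36, "rz": 0.088, "jaw": 0.7},
    {"tx": 644, "ty": -688, "tz": -36, "rz": 0.088, "jaw": 0.7},
    {"tx": 644, "ty": -688, "tz": -36, "rz": 0.088, "jaw": 0.7},
    {"tx": 644, "ty": -688, "tz": -36, "rz": 0.088, "jaw": 0.7},
    {"tx": 644, "ty": -688, "tz": -36, "rz": 0.088, "jaw": 0.7},
    {"tx": 644, "ty": -688, "tz": -36, "rz": 0.088, "jaw": 0.7},
    {"tx": 644, "ty": -688, "tz": -36, "rz": 0.088, "jaw": 0.7},
    {"tx": 644, "ty": -688, "tz": -36, "rz": 0.088, "jaw": 0.7},
    {"tx": 644, "ty": -688, "tz": -36, "rz": 0.088, "jaw": 0.7},
    {"tx": 644, "ty": -688, "tz": -36, "rz": 0.088, "jaw": 0.7},
    {"tx": 644, "ty": -688, "tz": -36, "rz": 0.088, "jaw": 0.7},
    {"tx": 644, "ty": -688, "tz": -36, "rz": 0.088, "jaw": 0.7},
  ],
)

```text
invalid input at $.steps[0]: expected keys tx, ty, tz, rx, ry, rz, jaw
```

Call:
carry_out(
  steps=[
    {"tx": 22, "ty": -23, "tz": -36, "rx": 0, "ry": 0, "rz": 0.088, "jaw": 0.7},
    {"tx": 644, "ty": -688, "tz": -36, "rx": 0, "ry": 0, "rz": 0.088, "jaw": 0.7},
    {"tx": 644, "ty": -688, "tz": -36, "rx": 0, "ry": 0, "rz": 0.088, "jaw": 0.7},
    {"tx": 644, "ty": -688, "tz": -36, "rx": 0, "ry": 0, "rz": 0.088, "jaw": 0.7},
    {"tx": 644, "ty": -688, "tz": -36, "rx": 0, "ry": 0, "rz": 0.088, "jaw": 0.7},
    {"tx": 644, "ty": -688, "tz": -36, "rx": 0, "ry": 0, "rz": 0.088, "jaw": 0.7},
    {"tx": 644, "ty": -688, "tz": -36, "rx": 0, "ry": 0, "rz": 0.088, "jaw": 0.7},
    {"tx": 644, "ty": -688, "tz": -36, "rx": 0, "ry": 0, "rz": 0.088, "jaw": 0.7},
    {"tx": 644, "ty": -688, "tz": -36, "rx": 0, "ry": 0, "rz": 0.088, "jaw": 0.7},
    {"tx": 644, "ty": -688, "tz": -36, "rx": 0, "ry": 0, "rz": 0.088, "jaw": 0.7},
    {"tx": 644, "ty": -688, "tz": -36, "rx": 0, "ry": 0, "rz": 0.088, "jaw": 0.7},
    {"tx": 644, "ty": -688, "tz": -36, "rx": 0, "ry": 0, "rz": 0.088, "jaw": 0.7},
  ],
)

```text
time_s: 2.05
ee_pos: [430.5, -61.8, 230.5]
tool_rot: [0.0, 0.996, 0.09, 0.001]
ft_force: [1.0, -1.0, 0.1]
grip_width: 0.697
```

```bash
python3 -c "
from h import *
go([597.5,255,130],0.18)"
```

```text
t 2.0 tcp [430.5 -61.8 230.5] yaw 0.180 tilt [ 0.001 -0.    -1.   ] F [ 1.  -1.   0.1] grip 0.70 q [-0.22 -0.34  1.56 -0.    1.92  1.17]
[597.5, 255, 130]   -> t [ 220.9 -281.9  100.6] r [ 0.001 -0.001 -0.   ]
```

Call:
carry_out(
  steps=[
    {"tx": 221, "ty": -282, "tz": 0, "rx": 0, "ry": 0, "rz": 0, "jaw": 0.7},
    {"tx": 221, "ty": -282, "tz": 0, "rx": 0, "ry": 0, "rz": 0, "jaw": 0.7},
    {"tx": 221, "ty": -282, "tz": 0, "rx": 0, "ry": 0, "rz": 0, "jaw": 0.7},
    {"tx": 221, "ty": -282, "tz": 0, "rx": 0, "ry": 0, "rz": 0, "jaw": 0.7},
    {"tx": 221, "ty": -282, "tz": 0, "rx": 0, "ry": 0, "rz": 0, "jaw": 0.7},
    {"tx": 221, "ty": -282, "tz": 0, "rx": 0, "ry": 0, "rz": 0, "jaw": 0.7},
    {"tx": 221, "ty": -282, "tz": 0, "rx": 0, "ry": 0, "rz": 0, "jaw": 0.7},
    {"tx": 221, "ty": -282, "tz": 0, "rx": 0, "ry": 0, "rz": 0, "jaw": 0.7},
    {"tx": 221, "ty": -282, "tz": 50, "rx": 0, "ry": 0, "rz": 0, "jaw": 0.7},
    {"tx": 221, "ty": -282, "tz": 100, "rx": 0, "ry": 0, "rz": 0, "jaw": 0.7},
    {"tx": 221, "ty": -282, "tz": 100, "rx": 0, "ry": 0, "rz": 0, "jaw": 0.7},
  ],
)

```text
time_s: 3.15
ee_pos: [591.3, 250.9, 118.1]
tool_rot: [0.003, 0.996, 0.09, -0.01]
ft_force: [-0.4, -0.1, -1.7]
grip_width: 0.699
```

```bash
python3 -c "
from h import *
see(['red1','green1'])
go([597.5,255,30],0.18)"
```

```text
top red1 [([509, 344, 4], 0.57), ([467, -301, 4], 0.38), ([519, 256, 2], 0.24)]
top green1 [([597, 336, 4], 0.75), ([438, 346, 5], 0.51), ([520, 252, 2], 0.44)]
side red1 [([599, 255, 9], 0.63), ([601, 339, 6], 0.19)]
side green1 [([434, 343, 2], 0.71), ([705, 301, -2], 0.71), ([521, 255, 4], 0.69), ([600, 344, 6], 0.63)]
t 3.5 tcp [599.1 253.7 135.7] yaw 0.179 tilt [ 0.008  0.003 -1.   ] F [-0.5 -0.4  0.3] grip 0.70 q [0.35 0.22 1.2  0.   1.72 1.74]
[597.5, 255, 30]   -> t [ -2.2  -1.5 105.7] r [-0.001 -0.008 -0.001]
```

Call:
carry_out(
  steps=[
    {"tx": -1, "ty": -1, "tz": 30, "rx": 0, "ry": 0, "rz": 0, "jaw": 0.7},
    {"tx": -1, "ty": -1, "tz": 60, "rx": 0, "ry": 0, "rz": 0, "jaw": 0.7},
    {"tx": -1, "ty": -1, "tz": 85, "rx": 0, "ry": 0, "rz": 0, "jaw": 0.7},
    {"tx": -1, "ty": -1, "tz": 100, "rx": 0, "ry": 0, "rz": 0, "jaw": 0.7},
    {"tx": -1, "ty": -1, "tz": 100, "rx": 0, "ry": 0, "rz": 0, "jaw": 0.7},
    {"tx": -1, "ty": -1, "tz": 100, "rx": 0, "ry": 0, "rz": 0, "jaw": 0.7},
    {"tx": -1, "ty": -1, "tz": 100, "rx": 0, "ry": 0, "rz": 0, "jaw": 0},
    {"tx": -1, "ty": -1, "tz": 100, "rx": 0, "ry": 0, "rz": 0, "jaw": 0},
    {"tx": -1, "ty": -1, "tz": 100, "rx": 0, "ry": 0, "rz": 0, "jaw": 0},
    {"tx": -1, "ty": -1, "tz": 100, "rx": 0, "ry": 0, "rz": 0, "jaw": 0},
    {"tx": -1, "ty": -1, "tz": 100, "rx": 0, "ry": 0, "rz": 0, "jaw": 0},
    {"tx": -1, "ty": -1, "tz": 100, "rx": 0, "ry": 0, "rz": 0, "jaw": 0},
  ],
)

```text
time_s: 4.65
ee_pos: [595.7, 253.9, 30.0]
tool_rot: [0.0, 0.996, 0.09, -0.0]
ft_force: [0.8, 0.9, -0.4]
grip_width: 0.0
```

```bash
python3 -c "
from h import *
go([546,-304,230],0.18)"
```

```text
t 4.7 tcp [595.7 253.9  30. ] yaw 0.180 tilt [-0. -0. -1.] F [ 0.8  0.9 -0.4] grip 0.00 q [ 0.35  0.25  1.35 -0.    1.55  1.74]
[546, -304, 230]   -> t [-148.7  540.  -199.9] r [ 0.  0. -0.]
```

```bash
python3 -c "
from h import *
save('side','s2.png',(180,230,360,360),4)"
```

```text
(no output)
```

View pics/s2.png

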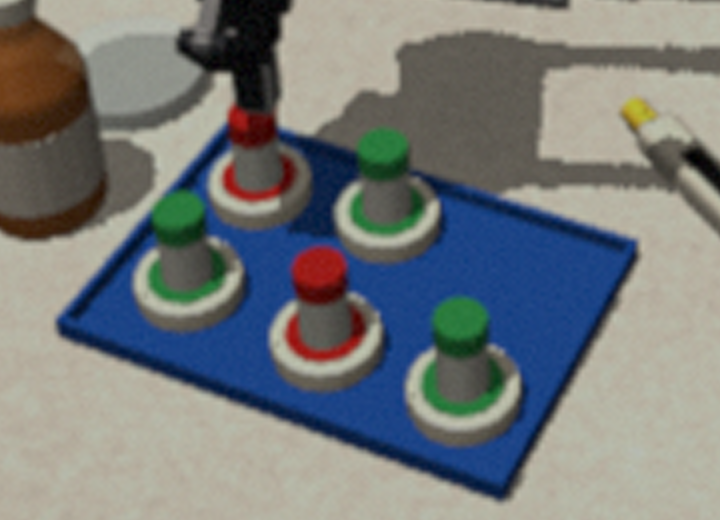

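The picture shows the closed fingertips ending at about crop (255,105), on or above the red cap at (252,125). They are not around the knob. I'll check where the TCP and knob project.

```bash
python3 -c "
from h import *
s,R=state()
print(s['tool_rot'])
f=lambda P:((proj('side',P)-[180,230])*4).round()
print(f([s['ee_pos'],[597.5,255,64],[597.5,255,4],[597,335,64]]))
see(['red1'])
"
```

```text
t 4.7 tcp [595.7 253.9  30. ] yaw 0.180 tilt [-0. -0. -1.] F [ 0.9 -0.2  0. ] grip 0.00 q [ 0.35  0.25  1.35 -0.    1.55  1.74]
[ 2.32279868e-05  9.95961458e-01  8.97817701e-02 -8.45531884e-05]
[[258. 155.]
 [249. 109.]
 [259. 190.]
 [169. 208.]]
top red1 [([511, 343, 0], 0.9), ([595, 257, 3], 0.44)]
side red1 [([602, 256, 11], 0.59)]
```

```bash
python3 -c "
from h import *
s,R=state();p=s['ee_pos']
D=[([p+[0,0,h]-R[:,0]*20,p+[0,0,h]+R[:,0]*20],c) for h,c in((0,(0,255,255)),(19,(0,255,0)),(73,(255,0,255)))]
save('side','s3.png',(190,170,320,300),4,D)"
```

```text
t 4.9 tcp [595.7 253.9  30. ] yaw 0.180 tilt [-0. -0. -1.] F [ 0.2  0.6 -1.3] grip 0.00 q [0.35 0.25 1.35 0.   1.55 1.74]
```

View pics/s3.png

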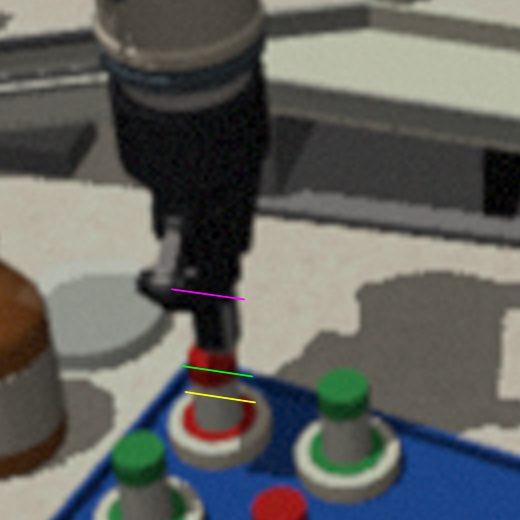

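```bash
python3 -c "
from h import *
T=np.linspace(0,2*np.pi,60)
for p in [(597,255),(520.5,255),(597,270),(610,262)]:
    c=lambda r,z:(proj('side',[[p[0]+r*np.cos(t),p[1]+r*np.sin(t),z] for t in T])-[190,170])*4
    for r,z in((13,64),(28,18),(28,4)):
        q=c(r,z);print(p,r,z,'cols',q[:,0].min().round(),q[:,0].max().round(),'rows',q[:,1].min().round(),q[:,1].max().round())
see(['red1','green1'],fn='find_in')
"
```

```text
(597, 255) 13 64 cols 185.0 234.0 rows 333.0 366.0
(597, 255) 28 18 cols 165.0 269.0 rows 377.0 449.0
(597, 255) 28 4 cols 168.0 270.0 rows 395.0 467.0
(520.5, 255) 13 64 cols 313.0 363.0 rows 369.0 404.0
(520.5, 255) 28 18 cols 290.0 395.0 rows 413.0 488.0
(520.5, 255) 28 4 cols 292.0 396.0 rows 432.0 507.0
(597, 270) 13 64 cols 170.0 220.0 rows 350.0 384.0
(597, 270) 28 18 cols 151.0 255.0 rows 394.0 467.0
(597, 270) 28 4 cols 154.0 257.0 rows 413.0 486.0
(610, 262) 13 64 cols 157.0 206.0 rows 335.0 368.0
(610, 262) 28 18 cols 138.0 241.0 rows 379.0 451.0
(610, 262) 28 4 cols 141.0 244.0 rows 397.0 469.0
top red1 [([508, 333, 16], 0.7), ([358, -205, 22], 0.41), ([586, 240, 18], 0.4)]
top green1 [([503, -306, 8], 0.65), ([588, 241, 17], 0.53), ([580, 335, 19], 0.44)]
side red1 [([592, 266, 23], 0.79), ([505, 351, 19], 0.69), ([707, 207, 16], 0.36)]
side green1 [([519, 263, 15], 0.88), ([426, 355, 16], 0.6), ([590, 348, 18], 0.58)]
```

The disc projects exactly where the red holder should be at (597,255). But the shut fingertips end at the knob top, at crop (215,350), about 35 mm higher than the reported TCP. I'll open and go down in small steps while watching the force.

Call:
carry_out(
  steps=[
    {"tx": 1, "ty": 0, "tz": 0, "rx": 0, "ry": 0, "rz": 0, "jaw": 0.7},
    {"tx": 1, "ty": 0, "tz": 0, "rx": 0, "ry": 0, "rz": 0, "jaw": 0.7},
    {"tx": 1, "ty": 0, "tz": 0, "rx": 0, "ry": 0, "rz": 0, "jaw": 0.7},
    {"tx": 1, "ty": 0, "tz": 0, "rx": 0, "ry": 0, "rz": 0, "jaw": 0.7},
    {"tx": 1, "ty": 0, "tz": 4, "rx": 0, "ry": 0, "rz": 0, "jaw": 0.7},
    {"tx": 1, "ty": 0, "tz": 7, "rx": 0, "ry": 0, "rz": 0, "jaw": 0.7},
    {"tx": 1, "ty": 0, "tz": 7, "rx": 0, "ry": 0, "rz": 0, "jaw": 0.7},
    {"tx": 1, "ty": 0, "tz": 7, "rx": 0, "ry": 0, "rz": 0, "jaw": 0.7},
  ],
)

```text
time_s: 6.05
ee_pos: [596.6, 254.0, 22.7]
tool_rot: [0.0, 0.996, 0.09, -0.0]
ft_force: [-0.7, -0.3, 0.3]
grip_width: 0.701
```

```bash
python3 -c "
from h import *
s,R=state();p=s['ee_pos']
D=[([p+[0,0,h]-R[:,1]*w,p+[0,0,h]+R[:,1]*w],c) for h,w,c in((0,30,(0,255,255)),(19,30,(0,255,0)),(73,40,(255,0,255)))]
save('side','s4.png',(190,170,320,300),4,D)"
```

```text
t 6.0 tcp [596.6 254.   22.7] yaw 0.180 tilt [-0.001 -0.    -1.   ] F [-0.7 -0.3  0.3] grip 0.70 q [ 0.35  0.25  1.35 -0.    1.53  1.74]
```

View pics/s4.png

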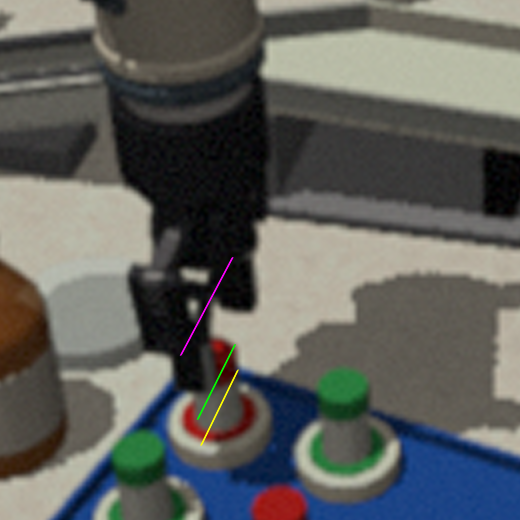

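The open near fingertip shows at crop (190,390) where I expected about row 430. So the real fingertips are roughly 30 mm higher than reported. I'll keep going down step by step and check the force.

Call:
carry_out(
  steps=[
    {"tx": 0, "ty": 0, "tz": 3, "rx": 0, "ry": 0, "rz": 0, "jaw": 0.7},
    {"tx": 0, "ty": 0, "tz": 6, "rx": 0, "ry": 0, "rz": 0, "jaw": 0.7},
    {"tx": 0, "ty": 0, "tz": 9, "rx": 0, "ry": 0, "rz": 0, "jaw": 0.7},
    {"tx": 0, "ty": 0, "tz": 9, "rx": 0, "ry": 0, "rz": 0, "jaw": 0.7},
    {"tx": 0, "ty": 0, "tz": 9, "rx": 0, "ry": 0, "rz": 0, "jaw": 0.7},
  ],
)

```text
time_s: 6.6
ee_pos: [596.6, 254.1, 13.8]
tool_rot: [0.0, 0.996, 0.09, -0.0]
ft_force: [-0.6, 0.1, -0.2]
grip_width: 0.7
```

Call:
carry_out(
  steps=[
    {"tx": 0, "ty": 0, "tz": 3, "rx": 0, "ry": 0, "rz": 0, "jaw": 0.7},
    {"tx": 0, "ty": 0, "tz": 6, "rx": 0, "ry": 0, "rz": 0, "jaw": 0.7},
    {"tx": 0, "ty": 0, "tz": 8, "rx": 0, "ry": 0, "rz": 0, "jaw": 0.7},
    {"tx": 0, "ty": 0, "tz": 8, "rx": 0, "ry": 0, "rz": 0, "jaw": 0.7},
    {"tx": 0, "ty": 0, "tz": 8, "rx": 0, "ry": 0, "rz": 0, "jaw": 0.7},
  ],
)

```text
time_s: 7.1
ee_pos: [596.7, 254.1, 6.0]
tool_rot: [0.0, 0.996, 0.09, -0.0]
ft_force: [-0.2, -0.3, 0.3]
grip_width: 0.702
```

Still no contact, which confirms the offset. Closing here.

Call:
carry_out(
  steps=[
    {"tx": 0, "ty": 0, "tz": 0, "rx": 0, "ry": 0, "rz": 0, "jaw": 0},
    {"tx": 0, "ty": 0, "tz": 0, "rx": 0, "ry": 0, "rz": 0, "jaw": 0},
    {"tx": 0, "ty": 0, "tz": 0, "rx": 0, "ry": 0, "rz": 0, "jaw": 0},
    {"tx": 0, "ty": 0, "tz": 0, "rx": 0, "ry": 0, "rz": 0, "jaw": 0},
    {"tx": 0, "ty": 0, "tz": 0, "rx": 0, "ry": 0, "rz": 0, "jaw": 0},
    {"tx": 0, "ty": 0, "tz": 0, "rx": 0, "ry": 0, "rz": 0, "jaw": 0},
  ],
)

```text
time_s: 7.7
ee_pos: [597.1, 254.2, 6.6]
tool_rot: [-0.0, 0.996, 0.09, 0.0]
ft_force: [0.4, 0.1, 2.7]
grip_width: 0.281
```

```bash
python3 -c "
from h import *
s,R=state();p=s['ee_pos']
D=[([p+[0,0,h]-R[:,1]*w,p+[0,0,h]+R[:,1]*w],c) for h,w,c in((0,13,(0,255,255)),(19,13,(0,255,0)))]
save('side','s5.png',(190,170,320,300),4,D)"
```

```text
t 7.7 tcp [597.1 254.2   6.6] yaw 0.180 tilt [ 0.001  0.    -1.   ] F [0.4 0.1 2.7] grip 0.28 q [0.35 0.26 1.37 0.   1.51 1.74]
```

View pics/s5.png

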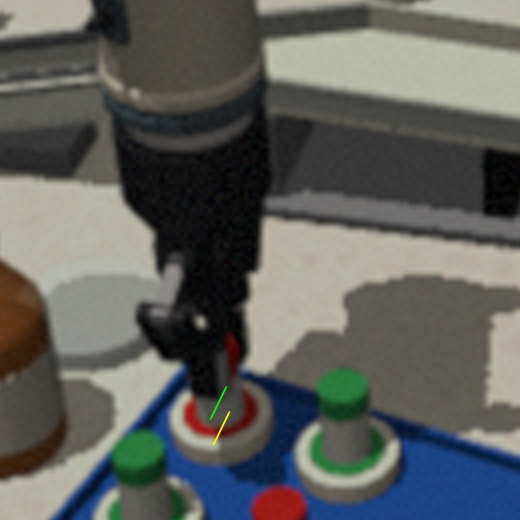

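Gripped at width 0.28 (24–26 mm), but near the cap: the tip shows at crop (205,395) and the projected TCP lies about 48 px lower. I'll regrip 10 mm lower and then lift.

Call:
carry_out(
  steps=[
    {"tx": 0, "ty": 0, "tz": 0, "rx": 0, "ry": 0, "rz": 0, "jaw": 0.5},
    {"tx": 0, "ty": 0, "tz": 2, "rx": 0, "ry": 0, "rz": 0, "jaw": 0.5},
    {"tx": 0, "ty": 0, "tz": 6, "rx": 0, "ry": 0, "rz": 0, "jaw": 0.5},
    {"tx": 0, "ty": 0, "tz": 10, "rx": 0, "ry": 0, "rz": 0, "jaw": 0.5},
    {"tx": 0, "ty": 0, "tz": 10, "rx": 0, "ry": 0, "rz": 0, "jaw": 0.5},
    {"tx": 0, "ty": 0, "tz": 10, "rx": 0, "ry": 0, "rz": 0, "jaw": 0},
    {"tx": 0, "ty": 0, "tz": 10, "rx": 0, "ry": 0, "rz": 0, "jaw": 0},
    {"tx": 0, "ty": 0, "tz": 10, "rx": 0, "ry": 0, "rz": 0, "jaw": 0},
    {"tx": 0, "ty": 0, "tz": 10, "rx": 0, "ry": 0, "rz": 0, "jaw": 0},
    {"tx": 0, "ty": 0, "tz": 10, "rx": 0, "ry": 0, "rz": 0, "jaw": 0},
    {"tx": 0, "ty": 0, "tz": 10, "rx": 0, "ry": 0, "rz": 0, "jaw": 0},
  ],
)

```text
time_s: 8.85
ee_pos: [596.7, 254.1, -4.0]
tool_rot: [0.0, 0.996, 0.09, -0.0]
ft_force: [0.1, 0.6, -0.7]
grip_width: 0.292
```

```bash
python3 -c "
from h import *
go([546,-304,205],0.18)"
```

```text
t 8.8 tcp [596.7 254.1  -4. ] yaw 0.180 tilt [-0. -0. -1.] F [ 0.1  0.6 -0.7] grip 0.29 q [0.35 0.27 1.38 0.   1.49 1.74]
[546, -304, 205]   -> t [-149.7  540.  -209. ] r [ 0.  0. -0.]
```

Call:
carry_out(
  steps=[
    {"tx": 0, "ty": 0, "tz": -30, "rx": 0, "ry": 0, "rz": 0, "jaw": 0},
    {"tx": 0, "ty": 0, "tz": -70, "rx": 0, "ry": 0, "rz": 0, "jaw": 0},
    {"tx": 0, "ty": 0, "tz": -115, "rx": 0, "ry": 0, "rz": 0, "jaw": 0},
    {"tx": 0, "ty": 0, "tz": -160, "rx": 0, "ry": 0, "rz": 0, "jaw": 0},
    {"tx": -10, "ty": 30, "tz": -200, "rx": 0, "ry": 0, "rz": 0, "jaw": 0},
    {"tx": -22, "ty": 75, "tz": -208, "rx": 0, "ry": 0, "rz": 0, "jaw": 0},
    {"tx": -33, "ty": 120, "tz": -208, "rx": 0, "ry": 0, "rz": 0, "jaw": 0},
    {"tx": -46, "ty": 165, "tz": -208, "rx": 0, "ry": 0, "rz": 0, "jaw": 0},
    {"tx": -58, "ty": 210, "tz": -208, "rx": 0, "ry": 0, "rz": 0, "jaw": 0},
    {"tx": -71, "ty": 255, "tz": -208, "rx": 0, "ry": 0, "rz": 0, "jaw": 0},
    {"tx": -83, "ty": 300, "tz": -208, "rx": 0, "ry": 0, "rz": 0, "jaw": 0},
    {"tx": -95, "ty": 340, "tz": -208, "rx": 0, "ry": 0, "rz": 0, "jaw": 0},
  ],
)

```text
time_s: 10.05
ee_pos: [563.6, -99.6, 204.2]
tool_rot: [0.0, 0.996, 0.089, 0.0]
ft_force: [0.2, 0.0, -0.6]
grip_width: 0.284
```

```bash
python3 -c "
from h import *
go([546,-304,205],0.18)"
```

```text
t 10.1 tcp [563.6 -99.6 204.2] yaw 0.179 tilt [ 0. -0. -1.] F [ 0.2  0.  -0.6] grip 0.28 q [-0.23  0.02  1.29 -0.    1.83  1.16]
[546, -304, 205]   -> t [-53.7 198.   -0.8] r [ 0.    -0.    -0.001]
```

Call:
carry_out(
  steps=[
    {"tx": -13, "ty": 45, "tz": 0, "rx": 0, "ry": 0, "rz": 0, "jaw": 0},
    {"tx": -25, "ty": 90, "tz": 0, "rx": 0, "ry": 0, "rz": 0, "jaw": 0},
    {"tx": -38, "ty": 135, "tz": 0, "rx": 0, "ry": 0, "rz": 0, "jaw": 0},
    {"tx": -50, "ty": 178, "tz": 0, "rx": 0, "ry": 0, "rz": 0, "jaw": 0},
    {"tx": -54, "ty": 198, "tz": 20, "rx": 0, "ry": 0, "rz": 0, "jaw": 0},
    {"tx": -54, "ty": 198, "tz": 65, "rx": 0, "ry": 0, "rz": 0, "jaw": 0},
    {"tx": -54, "ty": 198, "tz": 110, "rx": 0, "ry": 0, "rz": 0, "jaw": 0},
    {"tx": -54, "ty": 198, "tz": 145, "rx": 0, "ry": 0, "rz": 0, "jaw": 0},
    {"tx": -54, "ty": 198, "tz": 160, "rx": 0, "ry": 0, "rz": 0, "jaw": 0},
    {"tx": -54, "ty": 198, "tz": 160, "rx": 0, "ry": 0, "rz": 0, "jaw": 0},
    {"tx": -54, "ty": 198, "tz": 160, "rx": 0, "ry": 0, "rz": 0, "jaw": 0},
    {"tx": -54, "ty": 198, "tz": 160, "rx": 0, "ry": 0, "rz": 0, "jaw": 0},
  ],
)

```text
time_s: 11.25
ee_pos: [547.9, -302.8, 47.5]
tool_rot: [0.002, 0.996, 0.09, 0.002]
ft_force: [-0.6, 0.2, -1.3]
grip_width: 0.29
```

```bash
python3 -c "
from h import *
go([546,-304,-2],0.18)
s=ctrl.read_state();p=s['ee_pos']+[0,0,8]
T=np.linspace(0,2*np.pi,24,endpoint=False)
circ=lambda p,r,z:[[p[0]+r*np.cos(t),p[1]+r*np.sin(t),z] for t in T]
save('side','s6.png',(300,110,430,210),4,[(circ(p,28,p[2]),(255,0,255)),(circ((546,-304),37,5),(0,255,255))])"
```

```text
t 11.2 tcp [ 547.9 -302.8   47.5] yaw 0.180 tilt [ 0.004 -0.003 -1.   ] F [-0.6  0.2 -1.3] grip 0.29 q [-0.56  0.18  1.4  -0.    1.56  0.83]
[546, -304, -2]   -> t [-2.3  0.7 49.5] r [ 0.003 -0.004 -0.   ]
```

View pics/s6.png

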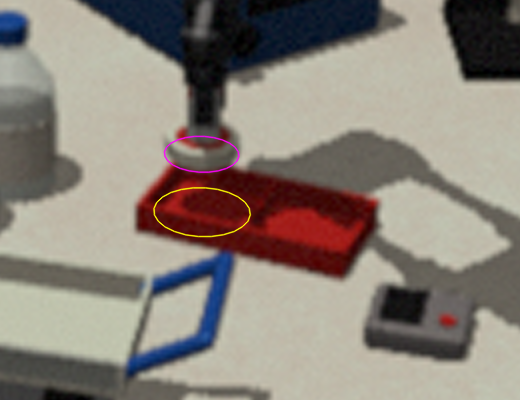

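The side view shows the holder's disc at crop (201,152), right on the predicted circle, with the nest below it. The offset holds here too, so I'll lower and release.

Call:
carry_out(
  steps=[
    {"tx": -1, "ty": 1, "tz": 20, "rx": 0, "ry": 0, "rz": 0, "jaw": 0},
    {"tx": -1, "ty": 1, "tz": 38, "rx": 0, "ry": 0, "rz": 0, "jaw": 0},
    {"tx": -1, "ty": 1, "tz": 46, "rx": 0, "ry": 0, "rz": 0, "jaw": 0},
    {"tx": -1, "ty": 1, "tz": 49, "rx": 0, "ry": 0, "rz": 0, "jaw": 0},
    {"tx": -1, "ty": 1, "tz": 49, "rx": 0, "ry": 0, "rz": 0, "jaw": 0},
    {"tx": -1, "ty": 1, "tz": 49, "rx": 0, "ry": 0, "rz": 0, "jaw": 0},
    {"tx": -1, "ty": 1, "tz": 49, "rx": 0, "ry": 0, "rz": 0, "jaw": 0.6},
    {"tx": -1, "ty": 1, "tz": 49, "rx": 0, "ry": 0, "rz": 0, "jaw": 0.6},
    {"tx": -1, "ty": 1, "tz": 49, "rx": 0, "ry": 0, "rz": 0, "jaw": 0.6},
    {"tx": -1, "ty": 1, "tz": 10, "rx": 0, "ry": 0, "rz": 0, "jaw": 0.6},
    {"tx": -1, "ty": 1, "tz": -40, "rx": 0, "ry": 0, "rz": 0, "jaw": 0.6},
    {"tx": -1, "ty": 1, "tz": -90, "rx": 0, "ry": 0, "rz": 0, "jaw": 0.6},
  ],
)

```text
time_s: 12.5
ee_pos: [544.9, -302.6, 134.7]
tool_rot: [-0.001, 0.996, 0.09, -0.001]
ft_force: [-0.1, -0.1, 0.2]
grip_width: 0.602
```

```bash
python3 -c "
from h import *
see(['red1','green1'])
go([510,342,205],0.18)"
```

```text
top red1 [([510, 342, 4], 0.64), ([545, -301, 1], 0.59), ([546, -307, 6], 0.36)]
top green1 [([520, 252, 5], 0.59), ([437, 346, 6], 0.59), ([596, 334, 3], 0.57)]
side red1 [([514, 341, 7], 0.74), ([550, -305, 9], 0.74), ([501, -299, 1], 0.59), ([596, 336, 4], 0.49)]
side green1 [([523, 255, 4], 0.86), ([599, 337, 5], 0.68), ([432, 349, 5], 0.62)]
t 12.8 tcp [ 545.  -302.7  132.4] yaw 0.180 tilt [-0.002  0.001 -1.   ] F [-0.5  0.5 -0.9] grip 0.60 q [-0.56  0.15  1.27 -0.    1.72  0.83]
[510, 342, 205]   -> t [  80.7 -640.7  -71.7] r [-0.002  0.002 -0.   ]
```

Call:
carry_out(
  steps=[
    {"tx": 0, "ty": 0, "tz": -40, "rx": 0, "ry": 0, "rz": 0, "jaw": 0.7},
    {"tx": 5, "ty": -40, "tz": -55, "rx": 0, "ry": 0, "rz": 0, "jaw": 0.7},
    {"tx": 11, "ty": -89, "tz": -60, "rx": 0, "ry": 0, "rz": 0, "jaw": 0.7},
    {"tx": 81, "ty": -641, "tz": -60, "rx": 0, "ry": 0, "rz": 0, "jaw": 0.7},
    {"tx": 81, "ty": -641, "tz": -60, "rx": 0, "ry": 0, "rz": 0, "jaw": 0.7},
    {"tx": 81, "ty": -641, "tz": -60, "rx": 0, "ry": 0, "rz": 0, "jaw": 0.7},
    {"tx": 81, "ty": -641, "tz": -60, "rx": 0, "ry": 0, "rz": 0, "jaw": 0.7},
    {"tx": 81, "ty": -641, "tz": -60, "rx": 0, "ry": 0, "rz": 0, "jaw": 0.7},
    {"tx": 81, "ty": -641, "tz": -60, "rx": 0, "ry": 0, "rz": 0, "jaw": 0.7},
    {"tx": 81, "ty": -641, "tz": -60, "rx": 0, "ry": 0, "rz": 0, "jaw": 0.7},
    {"tx": 81, "ty": -641, "tz": -60, "rx": 0, "ry": 0, "rz": 0, "jaw": 0.7},
    {"tx": 81, "ty": -641, "tz": -60, "rx": 0, "ry": 0, "rz": 0, "jaw": 0.7},
  ],
)

```text
time_s: 14.0
ee_pos: [515.1, 237.6, 191.5]
tool_rot: [0.001, 0.996, 0.09, -0.002]
ft_force: [2.0, 0.4, -0.5]
grip_width: 0.706
```

```bash
python3 -c "
from h import *
go([511,342,80],0.18)"
```

```text
t 14.0 tcp [515.1 237.6 191.5] yaw 0.180 tilt [-0.004 -0.002 -1.   ] F [ 2.   0.4 -0.5] grip 0.71 q [ 0.37  0.01  1.32 -0.    1.82  1.76]
[511, 342, 80]   -> t [  15.1 -103.5  111.4] r [ 0.001  0.004 -0.   ]
```

Call:
carry_out(
  steps=[
    {"tx": 8, "ty": -50, "tz": 0, "rx": 0, "ry": 0, "rz": 0, "jaw": 0.7},
    {"tx": 15, "ty": -98, "tz": 0, "rx": 0, "ry": 0, "rz": 0, "jaw": 0.7},
    {"tx": 15, "ty": -103, "tz": 30, "rx": 0, "ry": 0, "rz": 0, "jaw": 0.7},
    {"tx": 15, "ty": -103, "tz": 75, "rx": 0, "ry": 0, "rz": 0, "jaw": 0.7},
    {"tx": 15, "ty": -103, "tz": 111, "rx": 0, "ry": 0, "rz": 0, "jaw": 0.7},
    {"tx": 15, "ty": -103, "tz": 111, "rx": 0, "ry": 0, "rz": 0, "jaw": 0.7},
    {"tx": 15, "ty": -103, "tz": 111, "rx": 0, "ry": 0, "rz": 0, "jaw": 0.7},
    {"tx": 15, "ty": -103, "tz": 111, "rx": 0, "ry": 0, "rz": 0, "jaw": 0.7},
  ],
)

```text
time_s: 14.8
ee_pos: [513.7, 340.3, 85.6]
tool_rot: [-0.001, 0.996, 0.09, 0.001]
ft_force: [-0.3, -1.1, 0.6]
grip_width: 0.698
```

```bash
python3 -c "
from h import *
see(['red1'],cams=['side'])
go([511,342,-4],0.18)"
```

```text
side red1 [([510, 343, 4], 0.87), ([548, -306, 10], 0.7)]
t 14.9 tcp [514.  340.4  86.2] yaw 0.179 tilt [ 0.004  0.002 -1.   ] F [-0.3  0.4 -0.1] grip 0.70 q [0.53 0.14 1.37 0.   1.63 1.92]
[511, 342, -4]   -> t [-3.1 -1.9 90.2] r [-0.002 -0.004 -0.001]
```

Call:
carry_out(
  steps=[
    {"tx": -3, "ty": -2, "tz": 30, "rx": 0, "ry": 0, "rz": 0, "jaw": 0.7},
    {"tx": -3, "ty": -2, "tz": 60, "rx": 0, "ry": 0, "rz": 0, "jaw": 0.7},
    {"tx": -3, "ty": -2, "tz": 80, "rx": 0, "ry": 0, "rz": 0, "jaw": 0.7},
    {"tx": -3, "ty": -2, "tz": 88, "rx": 0, "ry": 0, "rz": 0, "jaw": 0.7},
    {"tx": -3, "ty": -2, "tz": 88, "rx": 0, "ry": 0, "rz": 0, "jaw": 0.7},
    {"tx": -3, "ty": -2, "tz": 88, "rx": 0, "ry": 0, "rz": 0, "jaw": 0.7},
    {"tx": -3, "ty": -2, "tz": 88, "rx": 0, "ry": 0, "rz": 0, "jaw": 0},
    {"tx": -3, "ty": -2, "tz": 88, "rx": 0, "ry": 0, "rz": 0, "jaw": 0},
    {"tx": -3, "ty": -2, "tz": 88, "rx": 0, "ry": 0, "rz": 0, "jaw": 0},
    {"tx": -3, "ty": -2, "tz": 88, "rx": 0, "ry": 0, "rz": 0, "jaw": 0},
    {"tx": -3, "ty": -2, "tz": 88, "rx": 0, "ry": 0, "rz": 0, "jaw": 0},
    {"tx": -3, "ty": -2, "tz": 88, "rx": 0, "ry": 0, "rz": 0, "jaw": 0},
  ],
)

```text
time_s: 16.1
ee_pos: [510.2, 341.9, -3.3]
tool_rot: [-0.001, 0.996, 0.09, 0.001]
ft_force: [-0.6, 0.8, 5.7]
grip_width: 0.286
```

```bash
python3 -c "
from h import *
go([464,-301,200],0.18)"
```

```text
t 16.1 tcp [510.2 341.9  -3.3] yaw 0.180 tilt [ 0.002  0.001 -1.   ] F [-0.6  0.8  5.7] grip 0.29 q [0.53 0.18 1.49 0.   1.47 1.93]
[464, -301, 200]   -> t [-159.9  624.  -204.3] r [-0.001 -0.003 -0.   ]
```

Call:
carry_out(
  steps=[
    {"tx": 0, "ty": 0, "tz": -30, "rx": 0, "ry": 0, "rz": 0, "jaw": 0},
    {"tx": 0, "ty": 0, "tz": -70, "rx": 0, "ry": 0, "rz": 0, "jaw": 0},
    {"tx": 0, "ty": 0, "tz": -115, "rx": 0, "ry": 0, "rz": 0, "jaw": 0},
    {"tx": 0, "ty": 0, "tz": -160, "rx": 0, "ry": 0, "rz": 0, "jaw": 0},
    {"tx": -8, "ty": 30, "tz": -195, "rx": 0, "ry": 0, "rz": 0, "jaw": 0},
    {"tx": -20, "ty": 77, "tz": -204, "rx": 0, "ry": 0, "rz": 0, "jaw": 0},
    {"tx": -32, "ty": 124, "tz": -204, "rx": 0, "ry": 0, "rz": 0, "jaw": 0},
    {"tx": -44, "ty": 171, "tz": -204, "rx": 0, "ry": 0, "rz": 0, "jaw": 0},
    {"tx": -56, "ty": 218, "tz": -204, "rx": 0, "ry": 0, "rz": 0, "jaw": 0},
    {"tx": -68, "ty": 265, "tz": -204, "rx": 0, "ry": 0, "rz": 0, "jaw": 0},
    {"tx": -80, "ty": 312, "tz": -204, "rx": 0, "ry": 0, "rz": 0, "jaw": 0},
    {"tx": -92, "ty": 359, "tz": -204, "rx": 0, "ry": 0, "rz": 0, "jaw": 0},
  ],
)

```text
time_s: 17.3
ee_pos: [482.3, -30.1, 198.7]
tool_rot: [-0.0, 0.996, 0.09, -0.0]
ft_force: [0.8, 0.4, 0.1]
grip_width: 0.287
```

```bash
python3 -c "
from h import *
go([464,-301,40],0.18)"
```

```text
t 17.3 tcp [482.3 -30.1 198.7] yaw 0.180 tilt [-0.  0. -1.] F [0.8 0.4 0.1] grip 0.29 q [-0.13 -0.22  1.52 -0.    1.84  1.26]
[464, -301, 40]   -> t [-66.4 263.2 158.7] r [-0.  0. -0.]
```

Call:
carry_out(
  steps=[
    {"tx": -12, "ty": 46, "tz": 0, "rx": 0, "ry": 0, "rz": 0, "jaw": 0},
    {"tx": -24, "ty": 93, "tz": 0, "rx": 0, "ry": 0, "rz": 0, "jaw": 0},
    {"tx": -36, "ty": 140, "tz": 0, "rx": 0, "ry": 0, "rz": 0, "jaw": 0},
    {"tx": -48, "ty": 187, "tz": 0, "rx": 0, "ry": 0, "rz": 0, "jaw": 0},
    {"tx": -59, "ty": 233, "tz": 0, "rx": 0, "ry": 0, "rz": 0, "jaw": 0},
    {"tx": -66, "ty": 263, "tz": 20, "rx": 0, "ry": 0, "rz": 0, "jaw": 0},
    {"tx": -66, "ty": 263, "tz": 65, "rx": 0, "ry": 0, "rz": 0, "jaw": 0},
    {"tx": -66, "ty": 263, "tz": 110, "rx": 0, "ry": 0, "rz": 0, "jaw": 0},
    {"tx": -66, "ty": 263, "tz": 150, "rx": 0, "ry": 0, "rz": 0, "jaw": 0},
    {"tx": -66, "ty": 263, "tz": 158, "rx": 0, "ry": 0, "rz": 0, "jaw": 0},
    {"tx": -66, "ty": 263, "tz": 158, "rx": 0, "ry": 0, "rz": 0, "jaw": 0},
    {"tx": -66, "ty": 263, "tz": 158, "rx": 0, "ry": 0, "rz": 0, "jaw": 0},
  ],
)

```text
time_s: 18.5
ee_pos: [466.3, -299.6, 43.7]
tool_rot: [0.001, 0.996, 0.09, 0.001]
ft_force: [0.1, -0.6, -0.7]
grip_width: 0.285
```

```bash
python3 -c "
from h import *
see(['red1'],cams=['side'])
go([464,-301,-1],0.18)"
```

```text
side red1 [([466, -299, 51], 0.75), ([551, -304, 11], 0.7)]
t 18.6 tcp [ 466.7 -299.9   44.5] yaw 0.180 tilt [ 0.004 -0.003 -1.   ] F [ 0.8 -0.3 -0.8] grip 0.28 q [-0.63 -0.01  1.6  -0.    1.55  0.76]
[464, -301, -1]   -> t [-3.   0.4 45.4] r [ 0.004 -0.004  0.   ]
```

Call:
carry_out(
  steps=[
    {"tx": -2, "ty": 0, "tz": 20, "rx": 0, "ry": 0, "rz": 0, "jaw": 0},
    {"tx": -2, "ty": 0, "tz": 36, "rx": 0, "ry": 0, "rz": 0, "jaw": 0},
    {"tx": -2, "ty": 0, "tz": 43, "rx": 0, "ry": 0, "rz": 0, "jaw": 0},
    {"tx": -2, "ty": 0, "tz": 45, "rx": 0, "ry": 0, "rz": 0, "jaw": 0},
    {"tx": -2, "ty": 0, "tz": 45, "rx": 0, "ry": 0, "rz": 0, "jaw": 0},
    {"tx": -2, "ty": 0, "tz": 45, "rx": 0, "ry": 0, "rz": 0, "jaw": 0},
    {"tx": -2, "ty": 0, "tz": 45, "rx": 0, "ry": 0, "rz": 0, "jaw": 0.6},
    {"tx": -2, "ty": 0, "tz": 45, "rx": 0, "ry": 0, "rz": 0, "jaw": 0.6},
    {"tx": -2, "ty": 0, "tz": 45, "rx": 0, "ry": 0, "rz": 0, "jaw": 0.6},
    {"tx": -2, "ty": 0, "tz": 10, "rx": 0, "ry": 0, "rz": 0, "jaw": 0.6},
    {"tx": -2, "ty": 0, "tz": -40, "rx": 0, "ry": 0, "rz": 0, "jaw": 0.6},
    {"tx": -2, "ty": 0, "tz": -90, "rx": 0, "ry": 0, "rz": 0, "jaw": 0.6},
  ],
)

```text
time_s: 19.8
ee_pos: [462.4, -298.7, 131.4]
tool_rot: [-0.001, 0.996, 0.09, -0.001]
ft_force: [1.7, -0.2, 1.7]
grip_width: 0.601
```

```bash
python3 -c "
from h import *
see(['red1','green1'])
go([521.5,255,190],0.18)"
```

```text
top red1 [([545, -303, 3], 0.76), ([448, -28, 120], 0.43), ([719, -216, 0], 0.3)]
top green1 [([595, 338, 6], 0.94), ([435, 350, 5], 0.91), ([520, 254, 1], 0.74)]
side red1 [([551, -308, 11], 0.75), ([467, -301, 8], 0.57)]
side green1 [([432, 348, 5], 0.93), ([522, 254, 5], 0.91), ([599, 339, 4], 0.63)]
t 20.1 tcp [ 462.7 -298.9  129.5] yaw 0.180 tilt [-0.002  0.001 -1.   ] F [-0.5 -0.1 -1.1] grip 0.60 q [-0.64 -0.04  1.48  0.    1.71  0.76]
[521.5, 255, 190]   -> t [ 156.9 -534.5  -59.9] r [-0.002  0.002 -0.   ]
```

Call:
carry_out(
  steps=[
    {"tx": 0, "ty": 0, "tz": -40, "rx": 0, "ry": 0, "rz": 0, "jaw": 0.7},
    {"tx": 13, "ty": -45, "tz": -60, "rx": 0, "ry": 0, "rz": 0, "jaw": 0.7},
    {"tx": 157, "ty": -534, "tz": -60, "rx": 0, "ry": 0, "rz": 0, "jaw": 0.7},
    {"tx": 157, "ty": -534, "tz": -60, "rx": 0, "ry": 0, "rz": 0, "jaw": 0.7},
    {"tx": 157, "ty": -534, "tz": -60, "rx": 0, "ry": 0, "rz": 0, "jaw": 0.7},
    {"tx": 157, "ty": -534, "tz": -60, "rx": 0, "ry": 0, "rz": 0, "jaw": 0.7},
    {"tx": 157, "ty": -534, "tz": -60, "rx": 0, "ry": 0, "rz": 0, "jaw": 0.7},
    {"tx": 157, "ty": -534, "tz": -60, "rx": 0, "ry": 0, "rz": 0, "jaw": 0.7},
    {"tx": 157, "ty": -534, "tz": -60, "rx": 0, "ry": 0, "rz": 0, "jaw": 0.7},
    {"tx": 157, "ty": -534, "tz": -60, "rx": 0, "ry": 0, "rz": 0, "jaw": 0.7},
    {"tx": 157, "ty": -534, "tz": -60, "rx": 0, "ry": 0, "rz": 0, "jaw": 0.7},
    {"tx": 157, "ty": -534, "tz": -60, "rx": 0, "ry": 0, "rz": 0, "jaw": 0.7},
  ],
)

```text
time_s: 21.3
ee_pos: [520.1, 245.5, 188.5]
tool_rot: [0.001, 0.996, 0.09, -0.002]
ft_force: [1.1, 0.1, 1.8]
grip_width: 0.699
```

```bash
python3 -c "
from h import *
see(['red1','green1'])
go([521.5,254,80],0.18)"
```

```text
top red1 [([547, -303, 6], 0.94), ([465, -298, 5], 0.69), ([705, -291, -4], 0.63)]
top green1 [([521, 254, 3], 0.67), ([438, 345, 8], 0.6), ([463, -299, 5], 0.55), ([596, 334, 4], 0.45), ([716, -214, 4], 0.31)]
side red1 [([467, -299, 8], 0.69), ([552, -304, 8], 0.68)]
side green1 [([434, 342, 2], 0.96), ([597, 335, 7], 0.91), ([524, 253, 3], 0.7)]
t 21.6 tcp [520.7 242.6 189.7] yaw 0.179 tilt [-0.002 -0.001 -1.   ] F [-0.6  0.6 -0.1] grip 0.70 q [ 0.38  0.02  1.31 -0.    1.81  1.77]
[521.5, 254, 80]   -> t [  3.1 -11.2 109.7] r [ 0.001  0.002 -0.001]
```

Call:
carry_out(
  steps=[
    {"tx": 2, "ty": -11, "tz": 40, "rx": 0, "ry": 0, "rz": 0, "jaw": 0.7},
    {"tx": 2, "ty": -11, "tz": 85, "rx": 0, "ry": 0, "rz": 0, "jaw": 0.7},
    {"tx": 2, "ty": -11, "tz": 125, "rx": 0, "ry": 0, "rz": 0, "jaw": 0.7},
    {"tx": 2, "ty": -11, "tz": 155, "rx": 0, "ry": 0, "rz": 0, "jaw": 0.7},
    {"tx": 2, "ty": -11, "tz": 178, "rx": 0, "ry": 0, "rz": 0, "jaw": 0.7},
    {"tx": 2, "ty": -11, "tz": 190, "rx": 0, "ry": 0, "rz": 0, "jaw": 0.7},
    {"tx": 2, "ty": -11, "tz": 192, "rx": 0, "ry": 0, "rz": 0, "jaw": 0.7},
    {"tx": 2, "ty": -11, "tz": 192, "rx": 0, "ry": 0, "rz": 0, "jaw": 0},
    {"tx": 2, "ty": -11, "tz": 192, "rx": 0, "ry": 0, "rz": 0, "jaw": 0},
    {"tx": 2, "ty": -11, "tz": 192, "rx": 0, "ry": 0, "rz": 0, "jaw": 0},
    {"tx": 2, "ty": -11, "tz": 192, "rx": 0, "ry": 0, "rz": 0, "jaw": 0},
    {"tx": 2, "ty": -11, "tz": 192, "rx": 0, "ry": 0, "rz": 0, "jaw": 0},
  ],
)

```text
time_s: 22.8
ee_pos: [522.4, 255.3, 1.4]
tool_rot: [-0.0, 0.996, 0.09, 0.002]
ft_force: [0.2, -0.5, 5.4]
grip_width: 0.289
```

```bash
python3 -c "
from h import *
print([np.round(tf(x,16.5,0),1).tolist() for x in (49,-12,-73)])
p=tf(49,16.5); s,R=state(); go([p[0],p[1],200],0.18)"
```

```text
[[648.9, 28.9, 85.5], [588.9, 18.1, 82.4], [528.9, 7.4, 79.4]]
t 22.8 tcp [522.4 255.3   1.4] yaw 0.180 tilt [ 0.004  0.001 -1.   ] F [ 0.2 -0.5  5.4] grip 0.29 q [ 0.4   0.09  1.58 -0.    1.47  1.79]
t 22.8 tcp [522.4 255.3   1.4] yaw 0.180 tilt [ 0.004  0.001 -1.   ] F [ 0.2 -0.5  5.4] grip 0.29 q [ 0.4   0.09  1.58 -0.    1.47  1.79]
[np.float64(648.8670038490491), np.float64(28.926596692604896), 200]   -> t [  84.7  245.2 -198.4] r [-0.    -0.004 -0.   ]
```

Call:
carry_out(
  steps=[
    {"tx": 0, "ty": 0, "tz": -30, "rx": 0, "ry": 0, "rz": 0, "jaw": 0},
    {"tx": 0, "ty": 0, "tz": -70, "rx": 0, "ry": 0, "rz": 0, "jaw": 0},
    {"tx": 0, "ty": 0, "tz": -115, "rx": 0, "ry": 0, "rz": 0, "jaw": 0},
    {"tx": 0, "ty": 0, "tz": -150, "rx": 0, "ry": 0, "rz": 0, "jaw": 0},
    {"tx": 14, "ty": 40, "tz": -165, "rx": 0, "ry": 0, "rz": 0, "jaw": 0},
    {"tx": 29, "ty": 85, "tz": -165, "rx": 0, "ry": 0, "rz": 0, "jaw": 0},
    {"tx": 45, "ty": 130, "tz": -165, "rx": 0, "ry": 0, "rz": 0, "jaw": 0},
    {"tx": 60, "ty": 175, "tz": -165, "rx": 0, "ry": 0, "rz": 0, "jaw": 0},
    {"tx": 76, "ty": 220, "tz": -165, "rx": 0, "ry": 0, "rz": 0, "jaw": 0},
    {"tx": 85, "ty": 245, "tz": -165, "rx": 0, "ry": 0, "rz": 0, "jaw": 0},
    {"tx": 85, "ty": 245, "tz": -140, "rx": 0, "ry": 0, "rz": 0, "jaw": 0},
    {"tx": 85, "ty": 245, "tz": -140, "rx": 0, "ry": 0, "rz": 0, "jaw": 0},
  ],
)

```text
time_s: 24.0
ee_pos: [647.0, 28.0, 134.7]
tool_rot: [-0.0, 0.996, 0.089, -0.003]
ft_force: [-1.5, 0.6, -2.9]
grip_width: 0.284
```

```bash
python3 -c "
from h import *
see(['green1'],cams=['side'])
go([649,29,83],0.18)
s=ctrl.read_state();p=s['ee_pos']
T=np.linspace(0,2*np.pi,24,endpoint=False)
circ=lambda p,r,z:[[p[0]+r*np.cos(t),p[1]+r*np.sin(t),z] for t in T]
D=[([tf(-107,-48),tf(-107,48),tf(100,48),tf(100,-15),tf(34,-48)],(0,0,255)),(circ(p,28,p[2]+4),(255,0,255))]
save('side','s7.png',(150,120,360,250),3,D)"
```

```text
side green1 [([434, 347, 6], 0.75), ([598, 336, 6], 0.64), ([645, 31, 138], 0.6), ([720, -218, 1], 0.6), ([521, 304, 3], 0.49)]
t 24.1 tcp [647.8  29.4 138.3] yaw 0.180 tilt [-0.002  0.    -1.   ] F [ 0.8  0.5 -0.4] grip 0.28 q [-0.01  0.22  1.19  0.    1.74  1.38]
[649, 29, 83]   -> t [ 1.3  0.6 55.3] r [-0.001  0.002  0.   ]
```

View pics/s7.png

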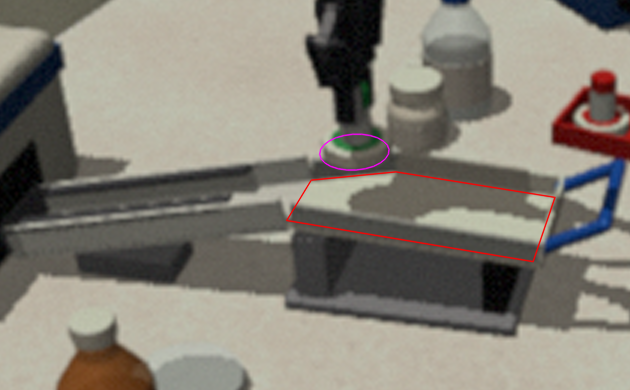

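The side view shows the green holder's disc at crop (355,150) on its predicted circle, above the tray outline, which matches well. Lowering and releasing.

Call:
carry_out(
  steps=[
    {"tx": 1, "ty": 1, "tz": 20, "rx": 0, "ry": 0, "rz": 0, "jaw": 0},
    {"tx": 1, "ty": 1, "tz": 38, "rx": 0, "ry": 0, "rz": 0, "jaw": 0},
    {"tx": 1, "ty": 1, "tz": 48, "rx": 0, "ry": 0, "rz": 0, "jaw": 0},
    {"tx": 1, "ty": 1, "tz": 52, "rx": 0, "ry": 0, "rz": 0, "jaw": 0},
    {"tx": 1, "ty": 1, "tz": 52, "rx": 0, "ry": 0, "rz": 0, "jaw": 0},
    {"tx": 1, "ty": 1, "tz": 52, "rx": 0, "ry": 0, "rz": 0, "jaw": 0},
    {"tx": 1, "ty": 1, "tz": 52, "rx": 0, "ry": 0, "rz": 0, "jaw": 0},
  ],
)

```text
time_s: 24.85
ee_pos: [650.2, 28.2, 88.5]
tool_rot: [0.0, 0.996, 0.09, 0.001]
ft_force: [-0.3, 0.4, -1.0]
grip_width: 0.286
```

Call:
carry_out(
  steps=[
    {"tx": 0, "ty": 0, "tz": 2, "rx": 0, "ry": 0, "rz": 0, "jaw": 0},
    {"tx": 0, "ty": 0, "tz": 4, "rx": 0, "ry": 0, "rz": 0, "jaw": 0},
    {"tx": 0, "ty": 0, "tz": 5, "rx": 0, "ry": 0, "rz": 0, "jaw": 0},
    {"tx": 0, "ty": 0, "tz": 5, "rx": 0, "ry": 0, "rz": 0, "jaw": 0},
    {"tx": 0, "ty": 0, "tz": 5, "rx": 0, "ry": 0, "rz": 0, "jaw": 0},
  ],
)

```text
time_s: 25.35
ee_pos: [650.4, 28.1, 83.9]
tool_rot: [0.0, 0.996, 0.09, 0.001]
ft_force: [-0.7, 0.2, 6.1]
grip_width: 0.283
```

Call:
carry_out(
  steps=[
    {"tx": 0, "ty": 0, "tz": 3, "rx": 0, "ry": 0, "rz": 0, "jaw": 0.6},
    {"tx": 0, "ty": 0, "tz": 3, "rx": 0, "ry": 0, "rz": 0, "jaw": 0.6},
    {"tx": 0, "ty": 0, "tz": 3, "rx": 0, "ry": 0, "rz": 0, "jaw": 0.6},
    {"tx": 0, "ty": 0, "tz": -20, "rx": 0, "ry": 0, "rz": 0, "jaw": 0.6},
    {"tx": 0, "ty": 0, "tz": -60, "rx": 0, "ry": 0, "rz": 0, "jaw": 0.6},
    {"tx": 0, "ty": 0, "tz": -100, "rx": 0, "ry": 0, "rz": 0, "jaw": 0.6},
    {"tx": -5, "ty": -40, "tz": -105, "rx": 0, "ry": 0, "rz": 0, "jaw": 0.6},
    {"tx": -10, "ty": -85, "tz": -105, "rx": 0, "ry": 0, "rz": 0, "jaw": 0.7},
    {"tx": -10, "ty": -130, "tz": -105, "rx": 0, "ry": 0, "rz": 0, "jaw": 0.7},
    {"tx": -5, "ty": -175, "tz": -105, "rx": 0, "ry": 0, "rz": 0, "jaw": 0.7},
    {"tx": 0, "ty": -220, "tz": -105, "rx": 0, "ry": 0, "rz": 0, "jaw": 0.7},
  ],
)

```text
time_s: 26.45
ee_pos: [609.7, 246.2, 187.0]
tool_rot: [0.0, 0.996, 0.09, -0.0]
ft_force: [1.0, -0.8, 0.2]
grip_width: 0.701
```

```bash
python3 -c "
from h import *
see(['green1'])
go([597,337,80],0.18)"
```

```text
top green1 [([651, 30, 84], 0.77), ([598, 332, 4], 0.57)]
side green1 [([432, 344, 5], 0.95), ([652, 31, 83], 0.94), ([598, 339, 4], 0.81), ([446, -25, 117], 0.5)]
t 26.6 tcp [609.8 245.6 186.4] yaw 0.182 tilt [-0.001 -0.001 -1.   ] F [-0.5 -0.8  0.7] grip 0.70 q [ 0.33  0.25  1.07 -0.    1.82  1.72]
[597, 337, 80]   -> t [  4.  -92.3 106.3] r [0.001 0.001 0.002]
```

Call:
carry_out(
  steps=[
    {"tx": 3, "ty": -48, "tz": 0, "rx": 0, "ry": 0, "rz": 0, "jaw": 0.7},
    {"tx": 4, "ty": -92, "tz": 5, "rx": 0, "ry": 0, "rz": 0, "jaw": 0.7},
    {"tx": 4, "ty": -92, "tz": 50, "rx": 0, "ry": 0, "rz": 0, "jaw": 0.7},
    {"tx": 4, "ty": -92, "tz": 95, "rx": 0, "ry": 0, "rz": 0, "jaw": 0.7},
    {"tx": 4, "ty": -92, "tz": 110, "rx": 0, "ry": 0, "rz": 0, "jaw": 0.7},
    {"tx": 4, "ty": -92, "tz": 110, "rx": 0, "ry": 0, "rz": 0, "jaw": 0.7},
    {"tx": 4, "ty": -92, "tz": 110, "rx": 0, "ry": 0, "rz": 0, "jaw": 0.7},
  ],
)

```text
time_s: 27.35
ee_pos: [598.9, 335.2, 79.3]
tool_rot: [-0.0, 0.996, 0.089, 0.001]
ft_force: [-0.6, -0.2, 0.2]
grip_width: 0.701
```

```bash
python3 -c "
from h import *
go([598,336.5,-4],0.18)"
```

```text
t 27.4 tcp [598.9 335.2  79.3] yaw 0.178 tilt [ 0.002  0.001 -1.   ] F [-0.6 -0.2  0.2] grip 0.70 q [ 0.46  0.33  1.16 -0.    1.65  1.85]
[598, 336.5, -4]   -> t [-0.9 -1.4 83.3] r [-0.001 -0.002 -0.002]
```

Call:
carry_out(
  steps=[
    {"tx": -1, "ty": -1, "tz": 30, "rx": 0, "ry": 0, "rz": 0, "jaw": 0.7},
    {"tx": -1, "ty": -1, "tz": 55, "rx": 0, "ry": 0, "rz": 0, "jaw": 0.7},
    {"tx": -1, "ty": -1, "tz": 75, "rx": 0, "ry": 0, "rz": 0, "jaw": 0.7},
    {"tx": -1, "ty": -1, "tz": 82, "rx": 0, "ry": 0, "rz": 0, "jaw": 0.7},
    {"tx": -1, "ty": -1, "tz": 82, "rx": 0, "ry": 0, "rz": 0, "jaw": 0.7},
    {"tx": -1, "ty": -1, "tz": 82, "rx": 0, "ry": 0, "rz": 0, "jaw": 0.7},
    {"tx": -1, "ty": -1, "tz": 82, "rx": 0, "ry": 0, "rz": 0, "jaw": 0},
    {"tx": -1, "ty": -1, "tz": 82, "rx": 0, "ry": 0, "rz": 0, "jaw": 0},
    {"tx": -1, "ty": -1, "tz": 82, "rx": 0, "ry": 0, "rz": 0, "jaw": 0},
    {"tx": -1, "ty": -1, "tz": 82, "rx": 0, "ry": 0, "rz": 0, "jaw": 0},
    {"tx": -1, "ty": -1, "tz": 82, "rx": 0, "ry": 0, "rz": 0, "jaw": 0},
  ],
)

```text
time_s: 28.45
ee_pos: [597.4, 337.1, -3.2]
tool_rot: [-0.0, 0.996, 0.09, 0.001]
ft_force: [0.2, -0.1, 5.8]
grip_width: 0.292
```

```bash
python3 -c "
from h import *
go([589,18.5,140],0.18)"
```

```text
t 28.4 tcp [597.4 337.1  -3.2] yaw 0.180 tilt [ 0.002  0.001 -1.   ] F [ 0.2 -0.1  5.8] grip 0.29 q [0.46 0.36 1.27 0.   1.51 1.86]
[589, 18.5, 140]   -> t [ -64.9  311.9 -143.6] r [-0.001 -0.003 -0.   ]
```

Call:
carry_out(
  steps=[
    {"tx": 0, "ty": 0, "tz": -30, "rx": 0, "ry": 0, "rz": 0, "jaw": 0},
    {"tx": 0, "ty": 0, "tz": -70, "rx": 0, "ry": 0, "rz": 0, "jaw": 0},
    {"tx": 0, "ty": 0, "tz": -115, "rx": 0, "ry": 0, "rz": 0, "jaw": 0},
    {"tx": -3, "ty": 12, "tz": -155, "rx": 0, "ry": 0, "rz": 0, "jaw": 0},
    {"tx": -12, "ty": 56, "tz": -170, "rx": 0, "ry": 0, "rz": 0, "jaw": 0},
    {"tx": -21, "ty": 102, "tz": -170, "rx": 0, "ry": 0, "rz": 0, "jaw": 0},
    {"tx": -31, "ty": 149, "tz": -170, "rx": 0, "ry": 0, "rz": 0, "jaw": 0},
    {"tx": -41, "ty": 196, "tz": -170, "rx": 0, "ry": 0, "rz": 0, "jaw": 0},
    {"tx": -50, "ty": 243, "tz": -170, "rx": 0, "ry": 0, "rz": 0, "jaw": 0},
    {"tx": -60, "ty": 289, "tz": -170, "rx": 0, "ry": 0, "rz": 0, "jaw": 0},
    {"tx": -65, "ty": 312, "tz": -160, "rx": 0, "ry": 0, "rz": 0, "jaw": 0},
    {"tx": -65, "ty": 312, "tz": -145, "rx": 0, "ry": 0, "rz": 0, "jaw": 0},
  ],
)

```text
time_s: 29.65
ee_pos: [588.7, 14.5, 140.5]
tool_rot: [0.001, 0.996, 0.087, 0.001]
ft_force: [-0.4, 0.9, -0.3]
grip_width: 0.287
```

Call:
carry_out(
  steps=[
    {"tx": 0, "ty": 0, "tz": 0, "rx": 0, "ry": 0, "rz": 0, "jaw": 0},
    {"tx": 0, "ty": 0, "tz": 0, "rx": 0, "ry": 0, "rz": 0, "jaw": 0},
  ],
)

```text
time_s: 29.85
ee_pos: [587.9, 19.2, 139.1]
tool_rot: [-0.0, 0.996, 0.09, -0.001]
ft_force: [0.4, 0.9, -0.3]
grip_width: 0.29
```

```bash
python3 -c "
from h import *
see(['green1'],cams=['side'])
go([589,18.5,77],0.18)"
```

```text
side green1 [([587, 24, 148], 0.73), ([435, 346, 3], 0.66), ([654, 27, 83], 0.58), ([466, -301, 8], 0.58), ([725, -217, 1], 0.56)]
t 29.9 tcp [588.6  19.4 140.4] yaw 0.182 tilt [ 0.  0. -1.] F [-0.1  0.1  0. ] grip 0.29 q [-0.02  0.06  1.36  0.    1.72  1.36]
[589, 18.5, 77]   -> t [ 0.2  1.  63.4] r [-0.    -0.     0.002]
```

Call:
carry_out(
  steps=[
    {"tx": 0, "ty": 1, "tz": 25, "rx": 0, "ry": 0, "rz": 0, "jaw": 0},
    {"tx": 0, "ty": 1, "tz": 45, "rx": 0, "ry": 0, "rz": 0, "jaw": 0},
    {"tx": 0, "ty": 1, "tz": 57, "rx": 0, "ry": 0, "rz": 0, "jaw": 0},
    {"tx": 0, "ty": 1, "tz": 62, "rx": 0, "ry": 0, "rz": 0, "jaw": 0},
    {"tx": 0, "ty": 1, "tz": 63, "rx": 0, "ry": 0, "rz": 0, "jaw": 0},
    {"tx": 0, "ty": 1, "tz": 63, "rx": 0, "ry": 0, "rz": 0, "jaw": 0},
    {"tx": 0, "ty": 1, "tz": 63, "rx": 0, "ry": 0, "rz": 0, "jaw": 0},
  ],
)

```text
time_s: 30.65
ee_pos: [589.3, 17.1, 78.4]
tool_rot: [0.0, 0.996, 0.09, 0.001]
ft_force: [-0.8, 0.8, -1.8]
grip_width: 0.287
```

Call:
carry_out(
  steps=[
    {"tx": 0, "ty": 0, "tz": 2, "rx": 0, "ry": 0, "rz": 0, "jaw": 0},
    {"tx": 0, "ty": 0, "tz": 3, "rx": 0, "ry": 0, "rz": 0, "jaw": 0},
    {"tx": 0, "ty": 0, "tz": 3, "rx": 0, "ry": 0, "rz": 0, "jaw": 0},
    {"tx": 0, "ty": 0, "tz": 3, "rx": 0, "ry": 0, "rz": 0, "jaw": 0.6},
    {"tx": 0, "ty": 0, "tz": 3, "rx": 0, "ry": 0, "rz": 0, "jaw": 0.6},
    {"tx": 0, "ty": 0, "tz": 3, "rx": 0, "ry": 0, "rz": 0, "jaw": 0.6},
    {"tx": 0, "ty": 0, "tz": -20, "rx": 0, "ry": 0, "rz": 0, "jaw": 0.6},
    {"tx": 0, "ty": 0, "tz": -60, "rx": 0, "ry": 0, "rz": 0, "jaw": 0.6},
    {"tx": 0, "ty": 0, "tz": -100, "rx": 0, "ry": 0, "rz": 0, "jaw": 0.6},
    {"tx": -11, "ty": -40, "tz": -110, "rx": 0, "ry": 0, "rz": 0, "jaw": 0.6},
    {"tx": -23, "ty": -86, "tz": -110, "rx": 0, "ry": 0, "rz": 0, "jaw": 0.7},
    {"tx": -35, "ty": -132, "tz": -110, "rx": 0, "ry": 0, "rz": 0, "jaw": 0.7},
  ],
)

```text
time_s: 31.85
ee_pos: [530.2, 141.6, 187.6]
tool_rot: [-0.0, 0.996, 0.089, 0.0]
ft_force: [1.0, -0.3, 0.1]
grip_width: 0.693
```

```bash
python3 -c "
from h import *
see(['green1'])
go([434,347,80],0.18)"
```

```text
top green1 [([591, 20, 82], 0.93), ([651, 31, 85], 0.7), ([437, 345, 3], 0.65)]
side green1 [([431, 348, 1], 0.64), ([591, 19, 85], 0.64), ([652, 31, 87], 0.63), ([447, -24, 117], 0.39)]
t 32.0 tcp [530.3 141.4 187. ] yaw 0.182 tilt [ 0. -0. -1.] F [ 0.3 -0.2 -0.6] grip 0.70 q [ 0.2  -0.05  1.38 -0.    1.81  1.59]
[434, 347, 80]   -> t [ -57.4 -219.7  106.9] r [ 0.    -0.     0.002]
```

Call:
carry_out(
  steps=[
    {"tx": -12, "ty": -46, "tz": 0, "rx": 0, "ry": 0, "rz": 0, "jaw": 0.7},
    {"tx": -24, "ty": -92, "tz": 0, "rx": 0, "ry": 0, "rz": 0, "jaw": 0.7},
    {"tx": -36, "ty": -138, "tz": 0, "rx": 0, "ry": 0, "rz": 0, "jaw": 0.7},
    {"tx": -48, "ty": -184, "tz": 0, "rx": 0, "ry": 0, "rz": 0, "jaw": 0.7},
    {"tx": -57, "ty": -220, "tz": 20, "rx": 0, "ry": 0, "rz": 0, "jaw": 0.7},
    {"tx": -57, "ty": -220, "tz": 65, "rx": 0, "ry": 0, "rz": 0, "jaw": 0.7},
    {"tx": -57, "ty": -220, "tz": 105, "rx": 0, "ry": 0, "rz": 0, "jaw": 0.7},
    {"tx": -57, "ty": -220, "tz": 107, "rx": 0, "ry": 0, "rz": 0, "jaw": 0.7},
    {"tx": -57, "ty": -220, "tz": 107, "rx": 0, "ry": 0, "rz": 0, "jaw": 0.7},
    {"tx": -57, "ty": -220, "tz": 107, "rx": 0, "ry": 0, "rz": 0, "jaw": 0.7},
  ],
)

```text
time_s: 33.05
ee_pos: [437.0, 347.0, 83.0]
tool_rot: [-0.001, 0.996, 0.089, 0.002]
ft_force: [-0.3, -0.2, 1.2]
grip_width: 0.702
```

```bash
python3 -c "
from h import *
see(['green1'],cams=['side'])
go([434,347,-4],0.18)"
```

```text
side green1 [([434, 343, 4], 0.66), ([652, 31, 85], 0.49), ([358, -210, -2], 0.34)]
t 33.1 tcp [437.  347.4  83.4] yaw 0.179 tilt [ 0.004  0.003 -1.   ] F [-0.3  0.3  0.4] grip 0.70 q [ 0.61 -0.02  1.54 -0.    1.62  2.  ]
[434, 347, -4]   -> t [-3.4  0.  87.4] r [-0.002 -0.005 -0.001]
```

Call:
carry_out(
  steps=[
    {"tx": -2, "ty": 0, "tz": 30, "rx": 0, "ry": 0, "rz": 0, "jaw": 0.7},
    {"tx": -2, "ty": 0, "tz": 55, "rx": 0, "ry": 0, "rz": 0, "jaw": 0.7},
    {"tx": -2, "ty": 0, "tz": 77, "rx": 0, "ry": 0, "rz": 0, "jaw": 0.7},
    {"tx": -2, "ty": 0, "tz": 86, "rx": 0, "ry": 0, "rz": 0, "jaw": 0.7},
    {"tx": -2, "ty": 0, "tz": 86, "rx": 0, "ry": 0, "rz": 0, "jaw": 0.7},
    {"tx": -2, "ty": 0, "tz": 86, "rx": 0, "ry": 0, "rz": 0, "jaw": 0.7},
    {"tx": -2, "ty": 0, "tz": 86, "rx": 0, "ry": 0, "rz": 0, "jaw": 0},
    {"tx": -2, "ty": 0, "tz": 86, "rx": 0, "ry": 0, "rz": 0, "jaw": 0},
    {"tx": -2, "ty": 0, "tz": 86, "rx": 0, "ry": 0, "rz": 0, "jaw": 0},
    {"tx": -2, "ty": 0, "tz": 86, "rx": 0, "ry": 0, "rz": 0, "jaw": 0},
    {"tx": -2, "ty": 0, "tz": 86, "rx": 0, "ry": 0, "rz": 0, "jaw": 0},
  ],
)

```text
time_s: 34.25
ee_pos: [434.0, 347.2, -4.3]
tool_rot: [-0.001, 0.996, 0.09, 0.001]
ft_force: [-0.7, 0.5, 5.7]
grip_width: 0.282
```

```bash
python3 -c "
from h import *
go([528,8,140],0.18)"
```

```text
t 34.2 tcp [434.  347.2  -4.3] yaw 0.180 tilt [ 0.002  0.002 -1.   ] F [-0.7  0.5  5.7] grip 0.28 q [ 0.61  0.02  1.65 -0.    1.46  2.  ]
[528, 8, 140]   -> t [  32.1  350.4 -144.6] r [-0.001 -0.003 -0.   ]
```

Call:
carry_out(
  steps=[
    {"tx": 0, "ty": 0, "tz": -30, "rx": 0, "ry": 0, "rz": 0, "jaw": 0},
    {"tx": 0, "ty": 0, "tz": -70, "rx": 0, "ry": 0, "rz": 0, "jaw": 0},
    {"tx": 0, "ty": 0, "tz": -115, "rx": 0, "ry": 0, "rz": 0, "jaw": 0},
    {"tx": 1, "ty": 12, "tz": -155, "rx": 0, "ry": 0, "rz": 0, "jaw": 0},
    {"tx": 5, "ty": 56, "tz": -170, "rx": 0, "ry": 0, "rz": 0, "jaw": 0},
    {"tx": 10, "ty": 104, "tz": -170, "rx": 0, "ry": 0, "rz": 0, "jaw": 0},
    {"tx": 14, "ty": 152, "tz": -170, "rx": 0, "ry": 0, "rz": 0, "jaw": 0},
    {"tx": 18, "ty": 200, "tz": -170, "rx": 0, "ry": 0, "rz": 0, "jaw": 0},
    {"tx": 23, "ty": 248, "tz": -170, "rx": 0, "ry": 0, "rz": 0, "jaw": 0},
    {"tx": 28, "ty": 296, "tz": -170, "rx": 0, "ry": 0, "rz": 0, "jaw": 0},
    {"tx": 32, "ty": 340, "tz": -165, "rx": 0, "ry": 0, "rz": 0, "jaw": 0},
    {"tx": 32, "ty": 350, "tz": -145, "rx": 0, "ry": 0, "rz": 0, "jaw": 0},
  ],
)

```text
time_s: 35.45
ee_pos: [528.8, 3.5, 140.4]
tool_rot: [0.001, 0.996, 0.087, 0.002]
ft_force: [-0.2, 1.0, -2.0]
grip_width: 0.29
```

Call:
carry_out(
  steps=[
    {"tx": 0, "ty": 0, "tz": 0, "rx": 0, "ry": 0, "rz": 0, "jaw": 0},
    {"tx": 0, "ty": 0, "tz": 0, "rx": 0, "ry": 0, "rz": 0, "jaw": 0},
  ],
)

```text
time_s: 35.65
ee_pos: [526.6, 8.4, 138.4]
tool_rot: [-0.0, 0.996, 0.09, -0.001]
ft_force: [0.3, 0.4, -1.2]
grip_width: 0.286
```

```bash
python3 -c "
from h import *
see(['green1'],cams=['side'])
go([529,8,72],0.18)"
```

```text
side green1 [([592, 23, 86], 0.81), ([525, 8, 145], 0.79), ([651, 30, 84], 0.56)]
t 35.8 tcp [527.3   9.1 139.9] yaw 0.181 tilt [ 0.001  0.    -1.   ] F [ 1.1 -0.8 -1. ] grip 0.28 q [-0.05 -0.11  1.53  0.    1.72  1.34]
[529, 8, 72]   -> t [ 1.4  1.4 67.9] r [-0.    -0.001  0.001]
```

Call:
carry_out(
  steps=[
    {"tx": 1, "ty": 1, "tz": 25, "rx": 0, "ry": 0, "rz": 0, "jaw": 0},
    {"tx": 1, "ty": 1, "tz": 47, "rx": 0, "ry": 0, "rz": 0, "jaw": 0},
    {"tx": 1, "ty": 1, "tz": 60, "rx": 0, "ry": 0, "rz": 0, "jaw": 0},
    {"tx": 1, "ty": 1, "tz": 65, "rx": 0, "ry": 0, "rz": 0, "jaw": 0},
    {"tx": 1, "ty": 1, "tz": 67, "rx": 0, "ry": 0, "rz": 0, "jaw": 0},
    {"tx": 1, "ty": 1, "tz": 68, "rx": 0, "ry": 0, "rz": 0, "jaw": 0},
    {"tx": 1, "ty": 1, "tz": 68, "rx": 0, "ry": 0, "rz": 0, "jaw": 0},
    {"tx": 1, "ty": 1, "tz": 68, "rx": 0, "ry": 0, "rz": 0, "jaw": 0},
  ],
)

```text
time_s: 36.55
ee_pos: [529.0, 7.1, 72.3]
tool_rot: [0.0, 0.996, 0.09, 0.001]
ft_force: [-0.9, -0.3, 0.1]
grip_width: 0.284
```

Call:
carry_out(
  steps=[
    {"tx": 0, "ty": 0, "tz": 1, "rx": 0, "ry": 0, "rz": 0, "jaw": 0},
    {"tx": 0, "ty": 0, "tz": 1, "rx": 0, "ry": 0, "rz": 0, "jaw": 0.6},
    {"tx": 0, "ty": 0, "tz": 1, "rx": 0, "ry": 0, "rz": 0, "jaw": 0.6},
    {"tx": 0, "ty": 0, "tz": 1, "rx": 0, "ry": 0, "rz": 0, "jaw": 0.6},
    {"tx": 0, "ty": 0, "tz": -20, "rx": 0, "ry": 0, "rz": 0, "jaw": 0.6},
    {"tx": 0, "ty": 0, "tz": -60, "rx": 0, "ry": 0, "rz": 0, "jaw": 0.6},
    {"tx": 0, "ty": 0, "tz": -100, "rx": 0, "ry": 0, "rz": 0, "jaw": 0.6},
    {"tx": -20, "ty": -40, "tz": -110, "rx": 0, "ry": 0, "rz": 0, "jaw": 0.6},
    {"tx": -40, "ty": -80, "tz": -110, "rx": 0, "ry": 0, "rz": 0, "jaw": 0.5},
    {"tx": -60, "ty": -120, "tz": -110, "rx": 0, "ry": 0, "rz": 0, "jaw": 0.5},
  ],
)

```text
time_s: 37.55
ee_pos: [447.3, 115.3, 181.6]
tool_rot: [-0.0, 0.996, 0.089, 0.001]
ft_force: [0.9, 0.8, 0.2]
grip_width: 0.501
```

```bash
python3 - <<'E'
from h import *
see(['green1','tray_handle','red1'])
print(tf(-158,0,42))
go([450,-24,140],FYAW+np.pi/2)
D=[([tf(-158,-45,42),tf(-158,45,42)],(0,255,255))]
save("top","t8.png",(270,90,400,240),4,D)
E
```

```text
top green1 [([531, 12, 81], 0.94), ([589, 15, 84], 0.75), ([649, 32, 84], 0.62)]
top tray_handle [([451, -25, 120], 0.75)]
top red1 [([545, -302, 1], 0.81), ([464, -298, 2], 0.6)]
side green1 [([592, 22, 82], 0.76), ([653, 30, 86], 0.74), ([527, 6, 77], 0.56)]
side tray_handle [([449, -23, 114], 0.87), ([467, -298, 6], 0.33)]
side red1 [([463, -301, 10], 0.8), ([553, -306, 10], 0.59)]
[446.24781396 -24.29030548 117.05288526]
t 38.0 tcp [448.4 113.6 180.7] yaw 0.178 tilt [-0.001 -0.    -1.   ] F [-0.2 -0.1  0.7] grip 0.50 q [ 0.17 -0.28  1.6  -0.    1.82  1.57]
[450, -24, 140]   -> t [-22.8 135.7  40.8] r [-0.000e+00  1.000e-03 -1.571e+00]
```

View pics/t8.png

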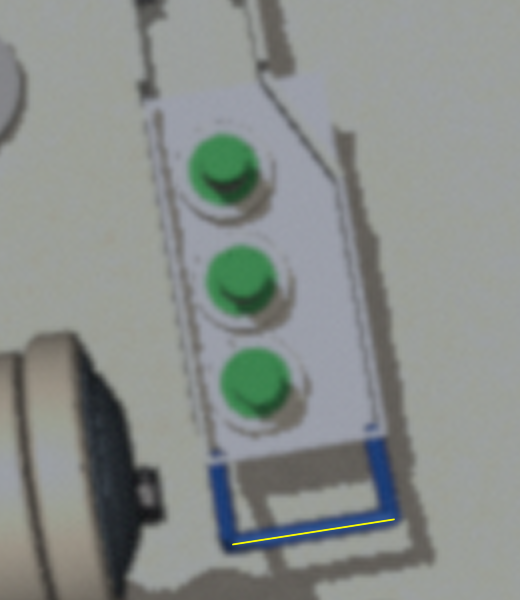

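All three greens stand in single file on the tray, with knobs at crop (225,160), (240,275) and (255,380). The handle bar is at about (312,530), roughly 3 mm forward of the drawn line. Now I go to the handle with the tool turned 90°.

Call:
carry_out(
  steps=[
    {"tx": -4, "ty": 20, "tz": 0, "rx": 0, "ry": 0, "rz": -0.145, "jaw": 0.4},
    {"tx": -7, "ty": 40, "tz": 0, "rx": 0, "ry": 0, "rz": -0.29, "jaw": 0.4},
    {"tx": -11, "ty": 60, "tz": 0, "rx": 0, "ry": 0, "rz": -0.435, "jaw": 0.4},
    {"tx": -14, "ty": 80, "tz": 0, "rx": 0, "ry": 0, "rz": -0.58, "jaw": 0.4},
    {"tx": -18, "ty": 100, "tz": 0, "rx": 0, "ry": 0, "rz": -0.725, "jaw": 0.4},
    {"tx": -22, "ty": 120, "tz": 0, "rx": 0, "ry": 0, "rz": -0.87, "jaw": 0.4},
    {"tx": -23, "ty": 136, "tz": 0, "rx": 0, "ry": 0, "rz": -1.015, "jaw": 0.4},
    {"tx": -23, "ty": 136, "tz": 10, "rx": 0, "ry": 0, "rz": -1.16, "jaw": 0.4},
    {"tx": -23, "ty": 136, "tz": 20, "rx": 0, "ry": 0, "rz": -1.305, "jaw": 0.4},
    {"tx": -23, "ty": 136, "tz": 30, "rx": 0, "ry": 0, "rz": -1.45, "jaw": 0.4},
    {"tx": -23, "ty": 136, "tz": 35, "rx": 0, "ry": 0, "rz": -1.571, "jaw": 0.4},
    {"tx": -23, "ty": 136, "tz": 35, "rx": 0, "ry": 0, "rz": -1.571, "jaw": 0.4},
  ],
)

```text
time_s: 39.2
ee_pos: [449.3, -24.2, 144.8]
tool_rot: [-0.001, 0.641, 0.768, -0.001]
ft_force: [0.5, -0.1, -0.3]
grip_width: 0.394
```

```bash
python3 - <<'E'
from h import *
go([449.5,-24.5,65],FYAW+np.pi/2)
E
```

```text
t 39.2 tcp [449.3 -24.2 144.8] yaw 1.750 tilt [-0.002  0.    -1.   ] F [ 0.5 -0.1 -0.3] grip 0.39 q [-0.13 -0.32  1.7  -0.    1.77 -0.31]
[449.5, -24.5, 65]   -> t [-0.4  0.4 79.8] r [-0.002 -0.001  0.001]
```

Call:
carry_out(
  steps=[
    {"tx": 0, "ty": 0, "tz": 20, "rx": 0, "ry": 0, "rz": 0, "jaw": 0.4},
    {"tx": 0, "ty": 0, "tz": 35, "rx": 0, "ry": 0, "rz": 0, "jaw": 0.4},
    {"tx": 0, "ty": 0, "tz": 50, "rx": 0, "ry": 0, "rz": 0, "jaw": 0.4},
    {"tx": 0, "ty": 0, "tz": 62, "rx": 0, "ry": 0, "rz": 0, "jaw": 0.4},
    {"tx": 0, "ty": 0, "tz": 72, "rx": 0, "ry": 0, "rz": 0, "jaw": 0.4},
    {"tx": 0, "ty": 0, "tz": 78, "rx": 0, "ry": 0, "rz": 0, "jaw": 0.4},
    {"tx": 0, "ty": 0, "tz": 78, "rx": 0, "ry": 0, "rz": 0, "jaw": 0.4},
    {"tx": 0, "ty": 0, "tz": 78, "rx": 0, "ry": 0, "rz": 0, "jaw": 0},
    {"tx": 0, "ty": 0, "tz": 78, "rx": 0, "ry": 0, "rz": 0, "jaw": 0},
    {"tx": 0, "ty": 0, "tz": 78, "rx": 0, "ry": 0, "rz": 0, "jaw": 0},
    {"tx": 0, "ty": 0, "tz": 78, "rx": 0, "ry": 0, "rz": 0, "jaw": 0},
    {"tx": 0, "ty": 0, "tz": 78, "rx": 0, "ry": 0, "rz": 0, "jaw": 0},
  ],
)

```text
time_s: 40.4
ee_pos: [447.3, -23.9, 68.8]
tool_rot: [-0.002, 0.641, 0.768, -0.002]
ft_force: [-12.1, -1.4, 5.7]
grip_width: 0.112
```

```bash
python3 - <<'E'
from h import *
s,R=state()
z=s['ee_pos'][2]; h=np.array([0,259.8,-(88-z)])
for a in np.arange(.05,.5,.05): print(round(a,2),np.round(h-Rn.from_rotvec([a,0,0]).apply(h),0))
save("side","s9.png",(270,120,400,230),4)
E
```

```text
t 40.4 tcp [447.3 -23.9  68.8] yaw 1.751 tilt [-0.005 -0.001 -1.   ] F [-12.1  -1.4   5.7] grip 0.11 q [-0.13 -0.31  1.83 -0.    1.63 -0.31]
0.05 [  0.  -1. -13.]
0.1 [  0.  -1. -26.]
0.15 [  0.   0. -39.]
0.2 [  0.   1. -52.]
0.25 [  0.   3. -65.]
0.3 [  0.   6. -78.]
0.35 [  0.   9. -90.]
0.4 [   0.   13. -103.]
0.45 [   0.   18. -115.]
```

View pics/s9.png

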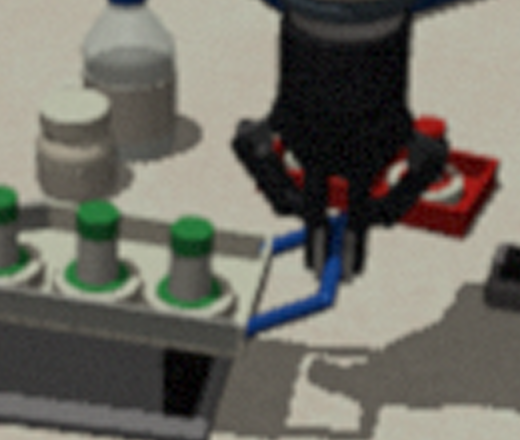

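The picture shows the fingers around the bar at about crop (330,250), with the greens standing on the tray. Raising along the arc.

Call:
carry_out(
  steps=[
    {"tx": 0, "ty": -2, "tz": 0, "rx": 0, "ry": 0, "rz": 0, "jaw": 0},
    {"tx": 0, "ty": -2, "tz": -6, "rx": 0.025, "ry": 0, "rz": 0, "jaw": 0},
    {"tx": 0, "ty": -2, "tz": -13, "rx": 0.05, "ry": 0, "rz": 0, "jaw": 0},
    {"tx": 0, "ty": -3, "tz": -19, "rx": 0.075, "ry": 0, "rz": 0, "jaw": 0},
    {"tx": 0, "ty": -3, "tz": -26, "rx": 0.1, "ry": 0, "rz": 0, "jaw": 0},
    {"tx": 0, "ty": -2, "tz": -32, "rx": 0.125, "ry": 0, "rz": 0, "jaw": 0},
    {"tx": 0, "ty": -2, "tz": -39, "rx": 0.15, "ry": 0, "rz": 0, "jaw": 0},
    {"tx": 0, "ty": -2, "tz": -45, "rx": 0.175, "ry": 0, "rz": 0, "jaw": 0},
    {"tx": 0, "ty": -1, "tz": -52, "rx": 0.2, "ry": 0, "rz": 0, "jaw": 0},
    {"tx": 0, "ty": 0, "tz": -58, "rx": 0.225, "ry": 0, "rz": 0, "jaw": 0},
    {"tx": 0, "ty": 1, "tz": -65, "rx": 0.25, "ry": 0, "rz": 0, "jaw": 0},
    {"tx": 0, "ty": 1, "tz": -65, "rx": 0.25, "ry": 0, "rz": 0, "jaw": 0},
  ],
)

```text
time_s: 41.65
ee_pos: [450.6, -23.2, 133.7]
tool_rot: [-0.081, 0.636, 0.762, -0.096]
ft_force: [-5.7, -0.9, -1.3]
grip_width: 0.113
```

```bash
python3 - <<'E'
from h import *
s,R=state(); print(R.round(3))
see(['green1','tray_handle'],cams=['side'])
# rel. rigid moves from now: hinge in tool frame
H=tf(100,0,0)-[2,0,0]*0; h=R.T@(H-s['ee_pos'])
print(h.round(1))
for a in (.05,.1,.15,.2): print(a,np.round(h-Rn.from_rotvec([a,0,0]).apply(h),1))
E
```

```text
t 41.6 tcp [450.6 -23.2 133.7] yaw 1.751 tilt [-0.245 -0.044 -0.968] F [-5.7 -0.9 -1.3] grip 0.11 q [-0.07 -0.06  1.51 -0.07  1.93 -0.27]
[[-0.179  0.953 -0.245]
 [ 0.984  0.174 -0.044]
 [ 0.    -0.249 -0.968]]
side green1 [([686, 35, 92], 0.78), ([623, 25, 102], 0.64), ([522, 305, 1], 0.24)]
side tray_handle [([462, -20, 178], 0.97), ([599, 6, 0], 0.67), ([468, -298, 6], 0.16)]Traceback (most recent call last):
  File "<stdin>", line 5, in <module>
ValueError: operands could not be broadcast together with shapes (3,) (0,)
```

```bash
python3 - <<'E'
from h import *
s,R=state(); h=R.T@(tf(100,0,0)+[1,0,0]-s['ee_pos']); print(h.round(1))
for a in (.05,.1,.15,.2,.22): print(a,np.round(h-Rn.from_rotvec([a,0,0]).apply(h),1))
E
```

```text
t 41.8 tcp [450.5 -23.2 133.2] yaw 1.751 tilt [-0.244 -0.044 -0.969] F [-3.9 -0.2 -2.1] grip 0.11 q [-0.07 -0.07  1.52 -0.07  1.93 -0.27]
[ -1.1 259.6 -19.8]
0.05 [  0.   -0.7 -13. ]
0.1 [  0.   -0.7 -26. ]
0.15 [  0.  -0. -39.]
0.2 [  0.    1.2 -52. ]
0.22 [  0.    1.9 -57.1]
```

Call:
carry_out(
  steps=[
    {"tx": 0, "ty": 0, "tz": -6, "rx": 0.025, "ry": 0, "rz": 0, "jaw": 0},
    {"tx": 0, "ty": -1, "tz": -13, "rx": 0.05, "ry": 0, "rz": 0, "jaw": 0},
    {"tx": 0, "ty": -1, "tz": -19, "rx": 0.075, "ry": 0, "rz": 0, "jaw": 0},
    {"tx": 0, "ty": -1, "tz": -26, "rx": 0.1, "ry": 0, "rz": 0, "jaw": 0},
    {"tx": 0, "ty": 0, "tz": -32, "rx": 0.125, "ry": 0, "rz": 0, "jaw": 0},
    {"tx": 0, "ty": 0, "tz": -39, "rx": 0.15, "ry": 0, "rz": 0, "jaw": 0},
    {"tx": 0, "ty": 1, "tz": -45, "rx": 0.175, "ry": 0, "rz": 0, "jaw": 0},
    {"tx": 0, "ty": 1, "tz": -52, "rx": 0.2, "ry": 0, "rz": 0, "jaw": 0},
    {"tx": 0, "ty": 1, "tz": -52, "rx": 0.2, "ry": 0, "rz": 0, "jaw": 0},
    {"tx": 0, "ty": 1, "tz": -52, "rx": 0.2, "ry": 0, "rz": 0, "jaw": 0},
    {"tx": 0, "ty": 1, "tz": -52, "rx": 0.2, "ry": 0, "rz": 0, "jaw": 0},
    {"tx": 0, "ty": 1, "tz": -52, "rx": 0.2, "ry": 0, "rz": 0, "jaw": 0},
  ],
)

```text
time_s: 43.0
ee_pos: [464.2, -20.5, 183.1]
tool_rot: [-0.143, 0.624, 0.749, -0.171]
ft_force: [-3.0, 4.0, -1.2]
grip_width: 0.111
```

Call:
carry_out(
  steps=[
    {"tx": 0, "ty": 0, "tz": 0, "rx": 0, "ry": 0, "rz": 0, "jaw": 0},
    {"tx": 0, "ty": 0, "tz": 0, "rx": 0, "ry": 0, "rz": 0, "jaw": 0},
    {"tx": 0, "ty": 0, "tz": 0, "rx": 0, "ry": 0, "rz": 0, "jaw": 0},
    {"tx": 0, "ty": 0, "tz": 0, "rx": 0, "ry": 0, "rz": 0, "jaw": 0},
    {"tx": 0, "ty": 0, "tz": 0, "rx": 0, "ry": 0, "rz": 0, "jaw": 0},
    {"tx": 0, "ty": 0, "tz": 0, "rx": 0, "ry": 0, "rz": 0, "jaw": 0},
    {"tx": 0, "ty": 0, "tz": 0, "rx": 0, "ry": 0, "rz": 0, "jaw": 0},
    {"tx": 0, "ty": 0, "tz": 0, "rx": 0, "ry": 0, "rz": 0, "jaw": 0},
    {"tx": 0, "ty": 0, "tz": 0, "rx": 0, "ry": 0, "rz": 0, "jaw": 0},
    {"tx": 0, "ty": 0, "tz": 0, "rx": 0, "ry": 0, "rz": 0, "jaw": 0},
  ],
)

```text
time_s: 44.0
ee_pos: [464.2, -20.5, 183.1]
tool_rot: [-0.143, 0.624, 0.749, -0.171]
ft_force: [-3.1, 4.1, -1.5]
grip_width: 0.111
```

```bash
python3 - <<'E'
from h import *
s,R=state()
see(['green1'])
print([np.round((Rn.from_euler('z',-FYAW).apply(np.array(d['xyz'])-FO)),0).tolist() for d in ctrl.spot_point('side','green1')])
h=R.T@(tf(100,0,0)+[1,0,0]-s['ee_pos']); print(h.round(1))
for a in (.05,.1,.15,.2,.25,.3,.35,.4,.45): print(a,np.round(h-Rn.from_rotvec([-a,0,0]).apply(h),1))
save("side","s10.png",(60,100,360,250),2)
E
```

```text
t 44.0 tcp [464.2 -20.5 183.1] yaw 1.751 tilt [-0.428 -0.078 -0.9  ] F [-3.1  4.1 -1.5] grip 0.11 q [-0.04  0.16  1.25 -0.12  2.18 -0.27]
top green1 [([872, 71, 44], 0.86), ([923, 80, 30], 0.8), ([484, -20, 232], 0.45)]
side green1 [([812, 62, 58], 0.72), ([924, 81, 30], 0.63), ([871, 72, 46], 0.55)]
[[216.0, 21.0, 58.0], [329.0, 19.0, 30.0], [275.0, 20.0, 46.0]]
[ -1.4 259.7 -19.8]
0.05 [ 0.   1.3 13. ]
0.1 [ 0.   3.3 25.8]
0.15 [ 0.   5.9 38.6]
0.2 [ 0.   9.1 51.2]
0.25 [-0.  13.  63.6]
0.3 [-0.  17.5 75.9]
0.35 [-0.  22.5 87.8]
0.4 [ 0.  28.2 99.6]
0.45 [  0.   34.5 111. ]
```

View pics/s10.png

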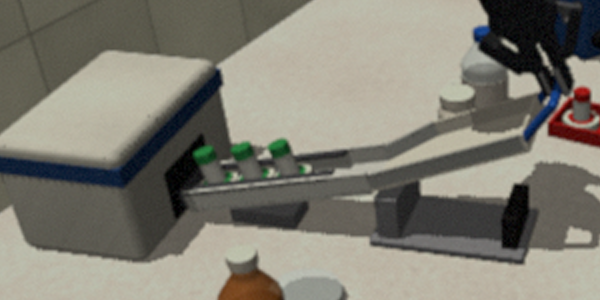

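All three greens are queued at the channel end, with caps at crop (205,155), (243,150) and (280,147). Lowering the tray.

Call:
carry_out(
  steps=[
    {"tx": 0, "ty": 1, "tz": 10, "rx": -0.04, "ry": 0, "rz": 0, "jaw": 0},
    {"tx": 0, "ty": 3, "tz": 21, "rx": -0.08, "ry": 0, "rz": 0, "jaw": 0},
    {"tx": 0, "ty": 4, "tz": 31, "rx": -0.12, "ry": 0, "rz": 0, "jaw": 0},
    {"tx": 0, "ty": 7, "tz": 41, "rx": -0.16, "ry": 0, "rz": 0, "jaw": 0},
    {"tx": 0, "ty": 9, "tz": 51, "rx": -0.2, "ry": 0, "rz": 0, "jaw": 0},
    {"tx": 0, "ty": 12, "tz": 61, "rx": -0.24, "ry": 0, "rz": 0, "jaw": 0},
    {"tx": 0, "ty": 16, "tz": 71, "rx": -0.28, "ry": 0, "rz": 0, "jaw": 0},
    {"tx": 0, "ty": 20, "tz": 81, "rx": -0.32, "ry": 0, "rz": 0, "jaw": 0},
    {"tx": 0, "ty": 24, "tz": 90, "rx": -0.36, "ry": 0, "rz": 0, "jaw": 0},
    {"tx": 0, "ty": 28, "tz": 99, "rx": -0.4, "ry": 0, "rz": 0, "jaw": 0},
    {"tx": 0, "ty": 33, "tz": 107, "rx": -0.435, "ry": 0, "rz": 0, "jaw": 0},
    {"tx": 0, "ty": 33, "tz": 107, "rx": -0.435, "ry": 0, "rz": 0, "jaw": 0},
  ],
)

```text
time_s: 45.5
ee_pos: [447.0, -24.0, 71.4]
tool_rot: [-0.005, 0.641, 0.768, -0.006]
ft_force: [0.2, 1.4, -2.7]
grip_width: 0.112
```

```bash
python3 - <<'E'
from h import *
go([447.3,-23.9,68.5],FYAW+np.pi/2)
see(['tray_handle'],cams=['side'])
E
```

```text
t 45.5 tcp [447.  -24.   71.4] yaw 1.750 tilt [-0.015 -0.003 -1.   ] F [ 0.2  1.4 -2.7] grip 0.11 q [-0.13 -0.3   1.82 -0.    1.64 -0.31]
[447.3, -23.9, 68.5]   -> t [0.1 0.4 2.9] r [-0.015  0.     0.001]
side tray_handle [([449, -22, 119], 0.87), ([704, -297, 3], 0.22)]
```

Release the bar, rise, and retreat.

Call:
carry_out(
  steps=[
    {"tx": 0, "ty": 0, "tz": 2, "rx": -0.015, "ry": 0, "rz": 0, "jaw": 0},
    {"tx": 0, "ty": 0, "tz": 3, "rx": -0.015, "ry": 0, "rz": 0, "jaw": 0.4},
    {"tx": 0, "ty": 0, "tz": 3, "rx": -0.015, "ry": 0, "rz": 0, "jaw": 0.4},
    {"tx": 0, "ty": 0, "tz": 3, "rx": -0.015, "ry": 0, "rz": 0, "jaw": 0.4},
    {"tx": 0, "ty": 0, "tz": 3, "rx": -0.015, "ry": 0, "rz": 0, "jaw": 0.4},
    {"tx": 0, "ty": 0, "tz": -15, "rx": -0.015, "ry": 0, "rz": 0, "jaw": 0.4},
    {"tx": 0, "ty": 0, "tz": -40, "rx": -0.015, "ry": 0, "rz": 0, "jaw": 0.4},
    {"tx": 0, "ty": 0, "tz": -80, "rx": -0.015, "ry": 0, "rz": 0, "jaw": 0.4},
    {"tx": 0, "ty": 0, "tz": -120, "rx": -0.015, "ry": 0, "rz": 0, "jaw": 0.4},
    {"tx": -40, "ty": 0, "tz": -130, "rx": -0.015, "ry": 0, "rz": 0, "jaw": 0.4},
    {"tx": -80, "ty": 0, "tz": -130, "rx": -0.015, "ry": 0, "rz": 0, "jaw": 0.4},
    {"tx": -120, "ty": 0, "tz": -130, "rx": -0.015, "ry": 0, "rz": 0, "jaw": 0.4},
  ],
)

```text
time_s: 46.8
ee_pos: [471.8, -142.9, 203.8]
tool_rot: [0.001, 0.64, 0.768, 0.0]
ft_force: [-0.2, 0.6, 0.2]
grip_width: 0.401
```

Call:
carry_out(
  steps=[
    {"tx": 0, "ty": 0, "tz": 0, "rx": 0, "ry": 0, "rz": 0, "jaw": 0.4},
    {"tx": 0, "ty": 0, "tz": 0, "rx": 0, "ry": 0, "rz": 0, "jaw": 0.4},
    {"tx": 0, "ty": 0, "tz": 0, "rx": 0, "ry": 0, "rz": 0, "jaw": 0.4},
    {"tx": 0, "ty": 0, "tz": 0, "rx": 0, "ry": 0, "rz": 0, "jaw": 0.4},
    {"tx": 0, "ty": 0, "tz": 0, "rx": 0, "ry": 0, "rz": 0, "jaw": 0.4},
    {"tx": 0, "ty": 0, "tz": 0, "rx": 0, "ry": 0, "rz": 0, "jaw": 0.4},
    {"tx": 0, "ty": 0, "tz": 0, "rx": 0, "ry": 0, "rz": 0, "jaw": 0.4},
    {"tx": 0, "ty": 0, "tz": 0, "rx": 0, "ry": 0, "rz": 0, "jaw": 0.4},
    {"tx": 0, "ty": 0, "tz": 0, "rx": 0, "ry": 0, "rz": 0, "jaw": 0.4},
    {"tx": 0, "ty": 0, "tz": 0, "rx": 0, "ry": 0, "rz": 0, "jaw": 0.4},
  ],
)

```text
time_s: 47.8
ee_pos: [471.1, -141.5, 202.5]
tool_rot: [-0.0, 0.641, 0.768, -0.0]
ft_force: [0.1, -0.1, -0.1]
grip_width: 0.401
```

```bash
python3 - <<'E'
from h import *
state()
see(['green1','red1','tray_handle'])
T=np.linspace(0,2*np.pi,24,endpoint=False)
circ=lambda p,r,z:[[p[0]+r*np.cos(t),p[1]+r*np.sin(t),z] for t in T]
D=[([tf(-107,-48),tf(-107,48),tf(100,48),tf(100,-15),tf(34,-48)],(0,0,255)),([tf(-158,-45,42),tf(-158,45,42)],(0,255,255))]
for p in [(464,-300),(546,-304)]: D+=[(circ(p,18,5),(0,255,255))]
save("top","end.png",(180,0,500,280),2,D)
E
```

```text
t 47.8 tcp [ 471.1 -141.5  202.5] yaw 1.751 tilt [-0. -0. -1.] F [ 0.1 -0.1 -0.1] grip 0.40 q [-0.36 -0.2   1.49 -0.    1.84 -0.54]
top green1 [([925, 81, 32], 0.88), ([815, 63, 60], 0.8), ([870, 69, 43], 0.76)]
top red1 []
top tray_handle [([447, -25, 119], 0.59)]
side green1 [([875, 75, 45], 0.64), ([704, -292, 1], 0.64), ([924, 81, 32], 0.57), ([812, 63, 57], 0.57)]
side red1 [([552, -306, 8], 0.81), ([466, -300, 4], 0.79)]
side tray_handle [([448, -23, 117], 0.88)]
```

View pics/end.png

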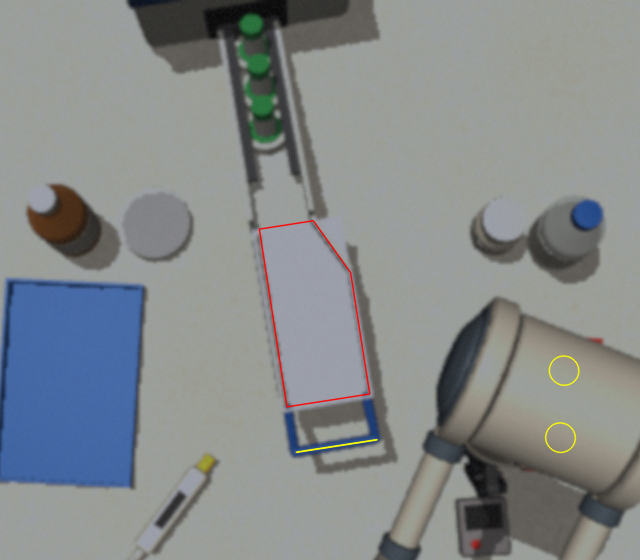

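The top view shows three greens at the channel end, at crop (252,30) to (263,115). The tray outline and the handle are back at rest, the delivery tray is empty and the bystanders are unmoved. The arm hides the box here, but the side detections put both reds in their nests.

```bash
python3 -c "
from h import *
print(ctrl.sign_off())"
```

```text
the job is handed in; nothing more can be done
None
```

I sorted the delivery tray and handed the job in at about 48 s of robot time. It held three green-tagged and two red-tagged holders. Each red stands in its own reject nest. The three greens went onto the tip tray in single file. I raised the tray by about 0.45 rad, they slid into the feed channel, and I lowered the tray and let go.

**Last checks**
- **Greens:** both cameras put them at about x = 216, 275 and 329 mm and y = 20 mm in the feeder frame, queued inside the channel.
- **Tray:** the handle was back at its rest height, about 117 to 119 mm.
- **Reds:** the last side-camera readings are (552, −306) and (466, −300), within about 7 mm of the nest centres. The arm hid the reject box from the top camera at the end. The last clear top readings, taken before I raised the tray, were (545, −302) and (464, −298).
- **Other things:** the delivery tray was empty, no bystander looked displaced in the last top picture, and the wrist force read about zero with the arm clear.

**What failed or disagreed:** the first grasp closed on nothing. The real fingertips sit about 33 mm higher than the reported tool position. I corrected for this from the pictures and the contact force, and every later grasp and placing worked. I saw no knock and no slackening of the grip. The hand-in gives no verdict, so I do not know the judged result.

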